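Set up the tool tether station

TASK

Set up the tool tether station: first slide the tongue of the plate with the three standing eyes into the slot of the bench block until it is fully home against the stop inside. Then snap every snap hook that lies on the bench onto the front leg (the one towards you) of any of the plate's eyes, by pressing its gate against the leg until the gate springs shut behind it, and leave the hooks lying there. Leave the other things on the bench where they are.

Things in the scene. Friction and masses are not known exactly. Their poses are not given: they have to be found in the camera images.
- mat: flat black rubber bench mat, 395 (x) x 385 (y) x 8 mm thick, fixed; block, plate and hooks stand on it, so their undersides are 8 mm above the bench top. Origin: middle of its underside
- block: grey steel block bolted down, 70 deep x 96 wide x 30 mm high, with a blind slot in the face towards the robot, open down to the mat. Origin: middle of the slot's mouth, at the mat's top; x points into the slot, z up. Slot 54 wide and 13.5 mm high, its mouth flared (68 wide narrowing to 54 over the first 12 mm)
- slot_stop (a point): middle of the hidden stop that ends the slot, 55 mm in from the mouth, 5 mm above the mat
- plate: loose grey steel tether plate, about 0.5 kg, lying flat: 82 (x -40 to 42) x 156 (y) x 10 mm, with a tongue out of the middle of its +x edge and three identical standing eyes, arches of 8 mm round bar, at y = 60, 0, -60, each with a front leg at x = -30, a rear leg at x = 34 and a straight top bar along x, its centre 73 mm up. Origin: underside, in line with the tongue; z up
- tongue_tip (a point): middle of the tongue's end face, at plate (102, 0, 5) mm. Tongue: 50 wide, 60 long, 10 mm thick. When it touches the stop the plate's back edge is still 5 mm from the block's face
- plate_grip (a point): middle of the top bar of the middle eye, at plate (2, 0, 73) mm; the bar runs along the plate's x and is 8 mm thick; gripped across here the plate can be lifted or slid
- eye0 (a point): axis of the front leg (8 mm round, upright) of the eye at plate y = +60 mm, 18 mm above the plate's underside; the leg is free from the plate's top (10 mm) to 64 mm up and is reached from the plate's -x side
- eye1 (a point): axis of the front leg (8 mm round, upright) of the eye at plate y = 0 mm, 18 mm above the plate's underside; the leg is free from the plate's top (10 mm) to 64 mm up and is reached from the plate's -x side
- eye2 (a point): axis of the front leg (8 mm round, upright) of the eye at plate y = -60 mm, 18 mm above the plate's underside; the leg is free from the plate's top (10 mm) to 64 mm up and is reached from the plate's -x side
- hook_a: loose steel snap hook with ribbed black rubber grip, 0.165 kg, 135 mm long, lying flat; may be absent. Origin: underside of the grip's middle; x points along it to the mouth, z up. Grip 50 long (x -25 to 25) x 16 wide x 20 mm high. Loop of 9 mm round bar, centre 4.5 mm up, 49 mm wide outside; clear inside x = 40.5 to 85, y = -15 to 15; front end x = 102, its mouth open from y = -6.5 to 14
- hook_a_throat (a point): middle of the loop's inside, at hook (64, 0, 4.5) mm. When the hook is pushed along its x against a leg lying at hook y = -1 to 7, the gate yields with 2 to 5 N and springs shut once the leg has come back to about x = 58 (surely at 50; the loop's back stops it at 44.5)
- hook_a_gate (a joint): sprung gate across the mouth, hinged at hook (93, 18) mm, 30 mm long, swings inwards only: 0 shut, up to 1.5 rad open; its spring shuts it
- hook_b: loose steel snap hook with ribbed black rubber grip, 0.165 kg, 135 mm long, lying flat; may be absent. Origin: underside of the grip's middle; x points along it to the mouth, z up. Grip 50 long (x -25 to 25) x 16 wide x 20 mm high. Loop of 9 mm round bar, centre 4.5 mm up, 49 mm wide outside; clear inside x = 40.5 to 85, y = -15 to 15; front end x = 102, its mouth open from y = -6.5 to 14
- hook_b_throat (a point): middle of the loop's inside, at hook (64, 0, 4.5) mm. When the hook is pushed along its x against a leg lying at hook y = -1 to 7, the gate yields with 2 to 5 N and springs shut once the leg has come back to about x = 58 (surely at 50; the loop's back stops it at 44.5)
- hook_b_gate (a joint): sprung gate across the mouth, hinged at hook (93, 18) mm, 30 mm long, swings inwards only: 0 shut, up to 1.5 rad open; its spring shuts it
- hook_c: loose steel snap hook with ribbed black rubber grip, 0.165 kg, 135 mm long, lying flat; may be absent. Origin: underside of the grip's middle; x points along it to the mouth, z up. Grip 50 long (x -25 to 25) x 16 wide x 20 mm high. Loop of 9 mm round bar, centre 4.5 mm up, 49 mm wide outside; clear inside x = 40.5 to 85, y = -15 to 15; front end x = 102, its mouth open from y = -6.5 to 14
- hook_c_throat (a point): middle of the loop's inside, at hook (64, 0, 4.5) mm. When the hook is pushed along its x against a leg lying at hook y = -1 to 7, the gate yields with 2 to 5 N and springs shut once the leg has come back to about x = 58 (surely at 50; the loop's back stops it at 44.5)
- hook_c_gate (a joint): sprung gate across the mouth, hinged at hook (93, 18) mm, 30 mm long, swings inwards only: 0 shut, up to 1.5 rad open; its spring shuts it
- tape_roll: bystander: black roll of tape, 62 x 19 mm; to be left where it is. Origin: middle of its underside

How it is judged:
By the outcome, as a careful person would: the job done as asked, in the order asked, and still so for the second after the job is handed in, with the robot touching nothing.
Of hook_a, hook_b, hook_c only 2 to 3 are there at a start; the rules pass over those that are not, and their reading is None.
At some moment in a run one of hook_c may be knocked a few centimetres aside while the robot is not near it.
Once in a run the grip may slacken for a moment while it holds something.
It also fails if it takes over 210 s, if anything falls off the work surface, if the arm or the gripper's body presses on something with over 40 N, if the wrist force passes 120 N, or if a joint passes its speed limit or range.

ROBOT

A 6-joint arm with a two-finger parallel gripper is mounted at the origin on a cart in front of the work surface, level with it; the furniture and walls round the work are solid. World frame = base frame: x ahead of the robot, y to its left, z up, the work surface at z = 0. Lengths are in mm, angles in rad, forces in N, time in s.
With the tool pointing down it reaches from about 275 to 1000 mm from the base axis. Payload 8.4 kg.
Tool frame: the origin (TCP) lies midway between the tips of the shut fingers; the grasp point (between the pads) lies 19 mm behind it; z points along the fingers, y is the direction in which the jaws open and shut (so a half turn about z gives the same grasp; the last joint's range is limited). The gripper opens to 85 mm and grips with 20 to 120 N. Pads are 22 mm wide; open, the fingers measure 114 mm over their backs; the gripper's body (76 mm by 85 mm) begins 54 mm behind the grasp point. The pads swing forward as they close: fully open they stand 13 mm farther back than shut.
Start: joints at [1.323, 0.353, 1.633, -0, 1.155, -0.002], TCP at [152.081, 606.217, 231.281] pointing down, gripper open.
Joint ranges: [-2.63, 2.63], [-0.92, 2.1], [0.06, 2.66], [-1.3, 4.44], [0, 2.69], [-3.02, 3.02]. Speed limits (rad/s): [2.22, 2.22, 2.79, 3.14, 3.14, 3.14].

INTERFACE

Orientations are given as [roll, pitch, yaw] about the fixed x, y, z axes, in that order (R = Rz(yaw) Ry(pitch) Rx(roll)).
In Python, from rig import r gives the robot as it stands. The module is installed in compiled form; this text tells all that it offers.
- The arm moves only by the tool drive_tool, never from a script. Its argument "moves" is a list of rows, each a list of 3 entries, a list of its own where there are three numbers: the closure, from 0 (fully open) to 1 (shut), then the shift along the tool's x, y, z in cm, then the turn about the tool's z in degrees. In form: [[claw, [dx, dy, dz], roll], ...]. A call has 1 to 12 rows; each row is the pose to reach, as a shift and turn from the pose measured when the call began, along the tool's axes at that moment; what a row does not reach only later rows make up. A row lasts 1/8 s, in which the tool goes at most 62.5 mm and 10.7 degrees, less where a joint would pass 70% of its speed; a pose out of reach is approached as far as the arm can. A call with a gripper value outside its range is refused whole. The fingers move at their own pace and stop on an object; "grip_force" is the grip in N (left out, the last holds). Time passes only in rows, so rows that repeat a pose let the fingers close. It gives the time, the measured TCP pose, the force and the opening at its end, in the units of the state.
- r.sense(): the state, without advancing time (a new reading comes with each control period).
- r.grab_frame(name): name is "scene" or "top" or "wrist"; returns a dict with "color" (480x640x3 uint8, red, green, blue), "fx", "fy", "cx", "cy" (pixels), "D" ([k1, k2, p1, p2, k3] as OpenCV has them; the pictures are not rectified), "pose" (4x4, takes a point from camera to world coordinates); the wrist camera has in their place "hand_eye" (4x4, takes a point from camera to tool coordinates, whose origin is the TCP and whose axes are the flange's). Camera axes: x right, y up, looking along -z (the intrinsics and any distortion apply to the point x, -y, -z); pixel columns grow to the right and rows downward; lengths in mm; the calibration is good to about 2 mm. A picture is of the moment at which its call begins: read the wrist's pose just before it. There is no depth.
- r.sign_off(): hands the job in, once; it reports no verdict.
Trained networks look in the newest picture that a camera, given by its name, has taken for a name from the list of things; names that differ only in an ending like _2 or _b are one class to them, and where a whole thing is asked for, a point or a joint stands for the part that bears it (a point fixed in the world has none). Each returns a list of dicts, best first, with "score" (0 to 1); they miss things now and then, are a little off and sometimes report something else, mostly with a low value. They report only what shows in the picture. A call takes as long as a camera call.
- r.outline_of(thing, camera): "mask" (480x640 bool, what is visible of it) and "at" ([column, row] in pixels, amid what is visible of it).
- r.spot_point(thing, camera): "at" ([column, row] in pixels: a listed point, or the origin of a listed thing).
The state is a dict: "clock": time; "qpos": joint angles; "qvel": joint speeds; "joint_efforts": joint torques, N m; "eef_pos": TCP position; "tcp_rot": TCP orientation; "contact_force": force on the tool from outside, world axes, zero at the start; "wrist_torque": the same for the moment, N m; "opening": opening from 0.0 (shut) to 1.0 (fully open).
Only numpy, scipy, OpenCV 4.12 (cv2) and the standard library are available. Lean on these libraries where they do the work, as an engineer would, in place of code of your own. Each camera call takes 0.05 s, during which the arm holds its last target.

## Working session

There is one attempt and no reset: what is moved stays moved. The work goes in short steps, Python scripts to look and compute and a tool call to move; the robot and the scene stay as the last step left them, time stands still between calls to the robot, and variables do not carry over. Pictures are saved under pics/ and viewed, and the job is handed in when it is done.

Besides the shell and the picture viewer there is one more tool, called after "Request:" by a JSON object that holds its "api" and its "payload", one argument or row to a line. drive_tool: Moves the arm, as the interface text tells. Its arguments: {"type":"object","properties":{"moves":{"type":"array"},"grip_force":{"type":"number"}},"required":["moves"]}

```bash
mkdir -p pics; ls
cat > h.py <<'E'
import numpy as np, cv2
from scipy.spatial.transform import Rotation as R
from rig import r
def rot(e): return R.from_euler('xyz',e).as_matrix()
def frame(cam,save=None):
    s=r.sense(); f=r.grab_frame(cam)
    if 'pose' in f: P=np.array(f['pose'])
    else:
        T=np.eye(4);T[:3,:3]=rot(s['tcp_rot']);T[:3,3]=s['eef_pos'];P=T@np.array(f['hand_eye'])
    K=np.array([[f['fx'],0,f['cx']],[0,f['fy'],f['cy']],[0,0,1.]]);D=np.array(f['D'],float)
    if save: cv2.imwrite('pics/'+save,cv2.cvtColor(f['color'],cv2.COLOR_RGB2BGR))
    return dict(P=P,K=K,D=D,img=f['color'],s=s)
def p2w(F,px,z):
    u=cv2.undistortPoints(np.array(px,float).reshape(-1,1,2),F['K'],F['D']).reshape(-1,2)
    d=np.c_[u[:,0],-u[:,1],-np.ones(len(u))]@F['P'][:3,:3].T
    o=F['P'][:3,3]
    return o+d*((z-o[2])/d[:,2])[:,None]
def w2p(F,pts):
    c=(np.array(pts,float).reshape(-1,3)-F['P'][:3,3])@F['P'][:3,:3]
    c=c*np.array([1,-1,-1])
    return cv2.projectPoints(c.reshape(-1,1,3),np.zeros(3),np.zeros(3),F['K'],F['D'])[0].reshape(-1,2)
E
python3 - <<'E'
from h import *
s=r.sense();print(s)
for c in ['scene','top','wrist']:
    F=frame(c,c+'0.png');print(c,F['P'].round(3).tolist(),F['K'][0],F['D'])
    for t in ['plate','plate_grip','tongue_tip','eye0','eye1','eye2','block','hook_a','hook_a_throat','tape_roll']:
        try: print(t,[(round(d['score'],2),np.round(d['at']).tolist()) for d in r.spot_point(t,c)])
        except Exception as e: print(t,e)
print(r.sense()['clock'])
E
```

```text
pics
{'clock': 0.0, 'qpos': array([ 1.32258447e+00,  3.53602448e-01,  1.63413988e+00,  5.66138172e-06,
        1.15514957e+00, -2.37362647e-03]), 'qvel': array([ 0.00084045, -0.00070368, -0.00201135,  0.00094877,  0.00029175,
       -0.00078942]), 'joint_efforts': array([ 1.94184533e-03, -6.05264354e+01, -3.42069733e+01,  1.34218335e-04,
        9.45371023e-03, -1.94766324e-05]), 'eef_pos': array([151.9753207 , 605.76762905, 230.58773947]), 'tcp_rot': array([-3.14029342e+00, -8.26029355e-06,  2.89575212e+00]), 'contact_force': array([-0.57725668, -0.40793284, -0.67296185]), 'wrist_torque': array([-0.02328149,  0.0269396 ,  0.01483131]), 'opening': 1.000258185811855}
scene [[-0.502, 0.499, -0.707, -15.123], [-0.865, -0.286, 0.412, 54.08], [0.003, 0.818, 0.575, 576.094], [0.0, 0.0, 0.0, 1.0]] [531.84790723   0.         315.29778584] [-0.00887787  0.          0.          0.          0.        ]
plate [(0.86, [282.0, 305.0])]
plate_grip [(0.77, [278.0, 269.0])]
tongue_tip [(0.57, [244.0, 270.0])]
eye0 [(0.93, [319.0, 291.0]), (0.79, [291.0, 309.0]), (0.74, [259.0, 322.0])]
eye1 [(0.93, [
[... 655 characters left out ...]
7, [264.0, 294.0])]
eye1 [(0.9, [222.0, 302.0]), (0.84, [303.0, 288.0]), (0.67, [264.0, 294.0])]
eye2 [(0.9, [222.0, 302.0]), (0.84, [303.0, 288.0]), (0.67, [264.0, 294.0])]
block [(0.91, [279.0, 187.0])]
hook_a [(0.81, [373.0, 256.0]), (0.75, [279.0, 183.0]), (0.69, [319.0, 352.0])]
hook_a_throat [(0.59, [278.0, 185.0])]
tape_roll [(0.56, [380.0, 309.0])]
wrist [[0.244, -0.931, -0.27, 83.579], [0.97, 0.235, 0.067, 622.601], [0.001, -0.278, 0.961, 373.39], [0.0, 0.0, 0.0, 1.0]] [396.1232407    0.         316.64313254] [-0.07938379  0.          0.          0.          0.        ]
plate []
plate_grip []
tongue_tip []
eye0 []
eye1 []
eye2 []
block []
hook_a []
hook_a_throat []
tape_roll []
1.65
```

View pics/top0.png

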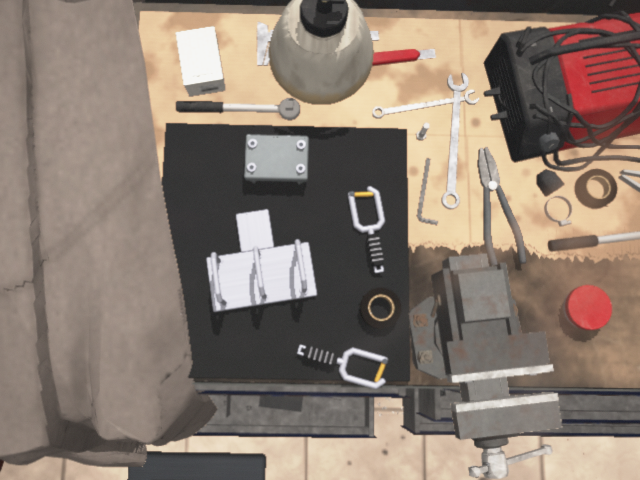

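View pics/scene0.png

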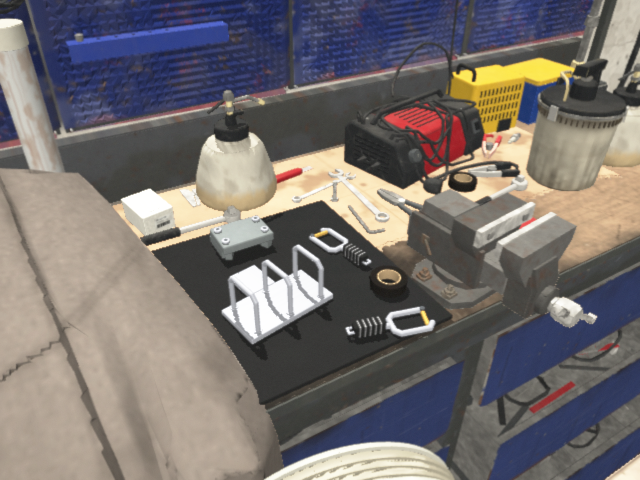

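```bash
cat >> h.py <<'E'
from scipy.optimize import least_squares
PL={'plate_grip':(2,0,73),'tongue_tip':(102,0,5),'eye0':(-30,60,18),'eye1':(-30,0,18),'eye2':(-30,-60,18),'plate':(0,0,0)}
def tf(q,pts,z0=8):
    c,s=np.cos(q[2]),np.sin(q[2]);p=np.array(pts,float).reshape(-1,3)
    return np.c_[q[0]+c*p[:,0]-s*p[:,1],q[1]+s*p[:,0]+c*p[:,1],p[:,2]+z0]
def fit(Fs,pts,obs,q0,z0=8):
    # obs: list per cam of list of (idx,(u,v))
    def f(q):
        e=[]
        for F,o in zip(Fs,obs):
            w=w2p(F,tf(q,[pts[i] for i,_ in o],z0)); e.append((w-np.array([p for _,p in o])).ravel())
        return np.concatenate(e)
    s=least_squares(f,q0,loss='soft_l1',x_scale=[10,10,.1]);return s.x,f(s.x)
E
python3 - <<'E'
from h import *
F=frame('top');G=frame('scene')
ks=list(PL);pts=[PL[k] for k in ks]
ot=dict(plate_grip=(259,271),tongue_tip=(253,211),eye0=(222,302),eye1=(264,294),eye2=(303,288),plate=(257,275))
os_=dict(plate_grip=(278,269),tongue_tip=(244,270),eye0=(259,322),eye1=(291,309),eye2=(319,291),plate=(282,305))
T=[(ks.index(k),v) for k,v in ot.items()];S=[(ks.index(k),v) for k,v in os_.items()]
q0=[420,-180,0]
for FF,o in [([F],[T]),([G],[S]),([F,G],[T,S])]:
    q,e=fit(FF,pts,o,q0);print(q.round(3),e.round(1))
img=F['img']
crop=cv2.resize(img[110:400,160:420],None,fx=2.2,fy=2.05,interpolation=cv2.INTER_CUBIC)
cv2.imwrite('pics/tc.png',crop[:,:,::-1])
crop=cv2.resize(G['img'][180:400,150:450],None,fx=2.6,fy=2.6,interpolation=cv2.INTER_CUBIC)
cv2.imwrite('pics/sc.png',crop[:,:,::-1])
for c in ['top']:
  for t in ['block','hook_a','plate','mat']:
    for d in r.outline_of(t,c):
        m=d['mask'].astype(np.uint8);cn=max(cv2.findContours(m,0,2)[0],key=cv2.contourArea)
        bx=cv2.boxPoints(cv2.minAreaRect(cn));print(t,round(d['score'],2),d['at'],m.sum(),bx.round(1).tolist())
# predicted block keypoint
print(p2w(F,[(376,250),(320,353),(380,309)],8))
E
```

```text
[ 5.45735e+02 -2.05435e+02  1.70000e-01] [-1.2 -2.8 -1.  -0.3  0.8 -1.1 -0.7  0.8  0.5  0.7  4.3  1.4]
[ 5.46054e+02 -2.10242e+02  1.55000e-01] [-0.3 -0.9  0.5  0.8 -0.6  2.7  0.4 -2.   3.1 -0.4 -1.8  0.3]
[ 5.45439e+02 -2.07265e+02  1.69000e-01] [ 0.1 -2.5  0.3 -0.1  2.1 -0.9  0.5  1.   1.7  1.   5.5  1.6 -1.9 -0.
 -1.8  1.9 -1.7  3.9 -0.9 -1.2  1.5  0.  -3.3  1.1]
block 0.58 [277.1, 157.9] 2833 [[243.60000610351562, 181.6999969482422], [244.6999969482422, 134.60000610351562], [307.70001220703125, 136.10000610351562], [306.6000061035156, 183.1999969482422]]
hook_a 0.95 [344.0, 357.8] 1063 [[293.5, 367.8999938964844], [301.1000061035156, 336.1000061035156], [389.70001220703125, 357.29998779296875], [382.0, 389.20001220703125]]
hook_a 0.7 [370.8, 232.2] 1052 [[344.29998779296875, 194.3000030517578], [375.1000061035156, 186.0], [396.29998779296875, 264.79998779296875], [365.5, 273.1000061035156]]
plate 0.92 [256.9, 271.4] 7052 [[198.3000030517578, 219.3000030517578], [302.6000061035156, 203.1999969482422], [316.8999938964844, 296.29998779296875], [212.6999969482422, 312.3999938964844]]
plate 0.68 [387.7, 304.5] 1028 [[359.0, 288.0], [400.0, 288.0], [400.0, 328.0], [359.0, 328.0]]
plate 0.54 [370.1, 231.4] 1139 [[346.79998779296875, 191.5], [378.3999938964844, 186.3000030517578], [392.20001220703125, 269.0], [360.5, 274.20001220703125]]
mat 0.66 [300.8, 236.0] 45812 [[162.0, 123.0], [409.0, 123.0], [409.0, 381.0], [162.0, 381.0]]
[[ 589.98740651 -379.44037101    8.        ]
 [ 433.31861636 -296.09781189    8.        ]
 [ 500.03016426 -385.34704718    8.        ]]
```

View pics/tc.png

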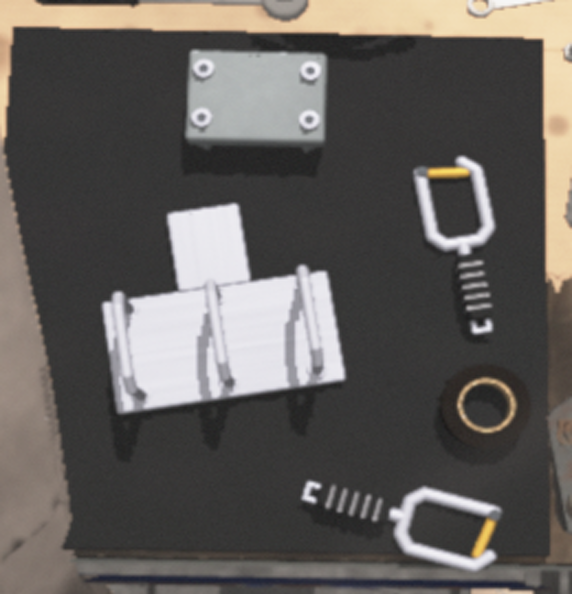

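View pics/sc.png

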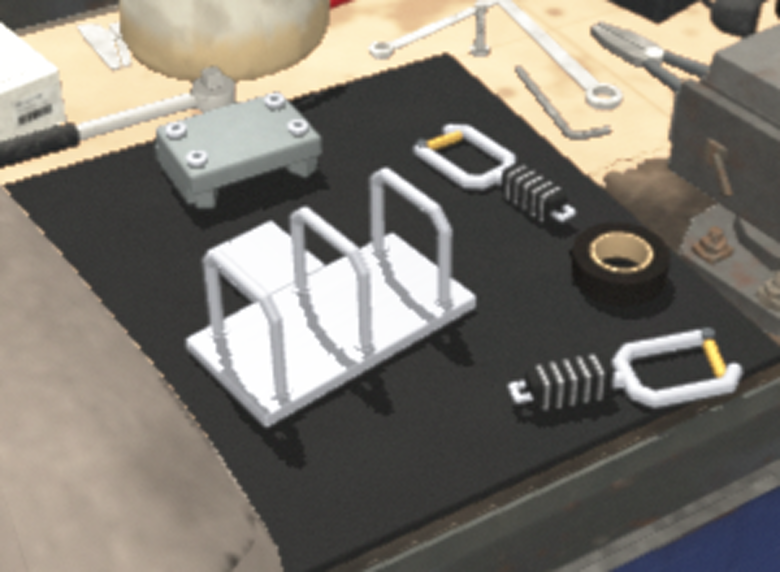

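Run:
```python
from h import *
F=frame('top');G=frame('scene')
bp=[(0,48,30),(0,-48,30),(70,48,30),(70,-48,30)]
ot=[(0,(244.5,178)),(1,(306.8,179.5)),(2,(245.5,134.4)),(3,(308.2,135.9))]
q,e=fit([F],bp,[ot],[650,-200,0]);print('block top',q.round(3),e.round(1))
# scene corners crop sc: scale2.6 off(150,180): front-left(192,188?) 
os_=[(1,(150+302/2.6,180+160/2.6)),(2,(150+160/2.6,180+140/2.6)),(3,(150+272/2.6,180+95/2.6)),(0,(150+186/2.6,180+187/2.6))]
print([p for _,p in os_])
q,e=fit([G],bp,[os_],[650,-200,0]);print('block sc',q.round(3),e.round(1))
for z in (8,100,200,300,400):
    a=p2w(F,[(137,5),(160,150),(175,280),(190,370),(213,410)],z);b=p2w(G,[(100,205),(150,250),(200,330),(240,400),(270,470)],z)
    print(z,a[:,:2].round(0).tolist(),b[:,:2].round(0).tolist())
```

```text
block top [ 690.383 -224.003    0.   ] [-0.7  0.2  0.6  0.2  0.1 -0.2  0.  -0.2]
[(266.15384615384613, 241.53846153846155), (211.53846153846155, 233.84615384615384), (254.6153846153846, 216.53846153846155), (221.53846153846155, 251.9230769230769)]
block sc [ 6.80609e+02 -2.16762e+02  1.20000e-02] [ 6.1 -5.1 -5.7 -1.2  0.4  1.1 -0.3  1.3]
8 [[992.0, 15.0], [742.0, -40.0], [538.0, -76.0], [405.0, -106.0], [349.0, -142.0]] [[992.0, -30.0], [791.0, -74.0], [557.0, -83.0], [412.0, -84.0], [306.0, -74.0]]
100 [[935.0, -13.0], [711.0, -62.0], [527.0, -95.0], [407.0, -122.0], [357.0, -154.0]] [[829.0, -16.0], [660.0, -54.0], [465.0, -61.0], [343.0, -61.0], [254.0, -54.0]]
200 [[874.0, -44.0], [677.0, -87.0], [515.0, -116.0], [410.0, -139.0], [365.0, -168.0]] [[652.0, -1.0], [519.0, -31.0], [364.0, -37.0], [268.0, -37.0], [197.0, -31.0]]
300 [[813.0, -74.0], [642.0, -112.0], [503.0, -136.0], [412.0, -157.0], [374.0, -182.0]] [[474.0, 13.0], [377.0, -8.0], [263.0, -12.0], [193.0, -13.0], [141.0, -8.0]]
400 [[752.0, -105.0], [608.0, -136.0], [491.0, -157.0], [415.0, -174.0], [382.0, -195.0]] [[297.0, 28.0], [235.0, 14.0], [162.0, 12.0], [117.0, 11.0], [84.0, 14.0]]
```

View pics/wrist0.png

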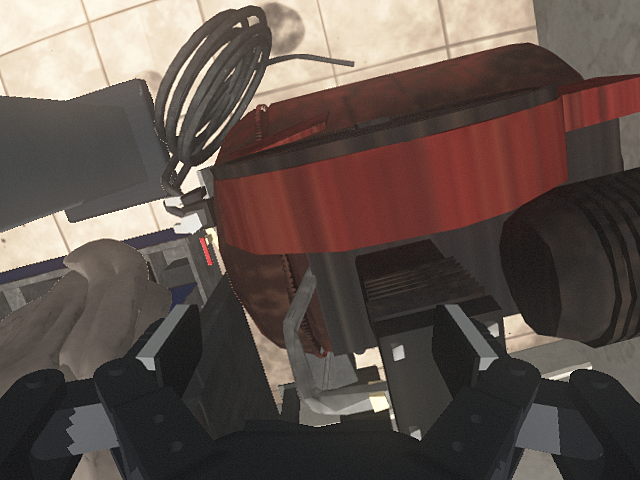

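Request:
{"api": "drive_tool", "payload": {
  "moves": [
    [0,[0,0,-6],0],
    [0,[0,0,-12],0],
    [0,[0,0,-18],0],
    [0,[0,0,-24],0],
    [0,[0,0,-28],0],
    [0,[0,0,-28],0]
  ]
}}

```text
clock: 2.8
eef_pos: [152.3, 607.0, 515.3]
tcp_rot: [3.135, 0.0, 2.896]
contact_force: [-0.1, -0.6, -0.6]
opening: 1.004
```

```bash
cat >> h.py <<'E'
def go(xyz,yaw=None,s=None):
    s=s or r.sense();M=rot(s['tcp_rot']);d=M.T@(np.array(xyz)-s['eef_pos'])
    cy=np.arctan2(M[1,0],M[0,0]);t=0 if yaw is None else -np.degrees((yaw-cy+np.pi)%(2*np.pi)-np.pi)
    print('pos',s['eef_pos'].round(1),'yaw',round(cy,4),'clock',round(s['clock'],2),'-> shift cm',(d/10).round(2),'turn deg',round(t,2))
E
python3 - <<'E'
from h import *
go([480,-220,510],-2.97);print(r.sense()['qpos'])
F=frame('wrist','w1.png')
E
```

```text
pos [152.3 607.  515.3] yaw 2.8958 clock 2.8 -> shift cm [-5.191e+01 -7.224e+01  6.000e-02] turn deg -23.91
[ 1.32257769e+00  2.23538430e-01  1.20928990e+00  1.38620048e-05
  1.70225243e+00 -2.41725213e-03]
```

View pics/w1.png

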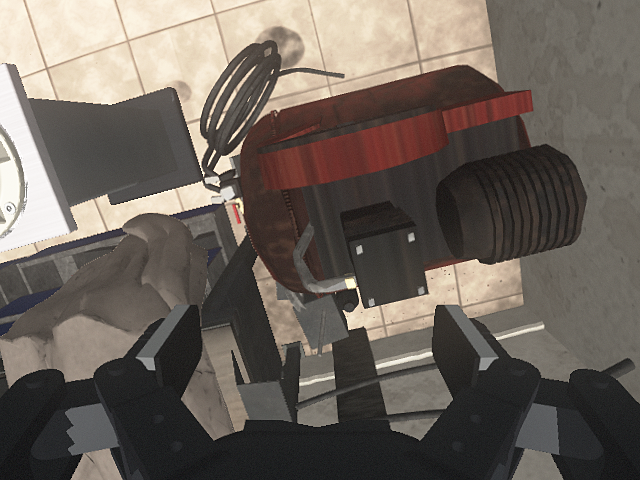

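Request:
{"api": "drive_tool", "payload": {
  "moves": [
    [0.3,[-3,-4,0],-2],
    [0.3,[-6,-8.4,0],-4],
    [0.3,[-9.5,-13,0],-6],
    [0.3,[-13,-18,0],-8],
    [0.3,[-16.5,-23,0],-10],
    [0.3,[-20,-28,0],-12],
    [0.3,[-23.5,-32.7,0],-14],
    [0.3,[-27,-37.5,0],-16],
    [0.3,[-30.5,-42.5,0],-18],
    [0.3,[-34,-47.3,0],-20],
    [0.3,[-37.5,-52.2,0],-22],
    [0.3,[-41,-57,0],-23.9]
  ]
}}

```text
clock: 4.35
eef_pos: [411.0, -48.1, 509.6]
tcp_rot: [3.138, -0.001, -2.97]
contact_force: [1.5, 0.9, 0.0]
opening: 0.699
```

Run:
```python
from h import *
go([480,-220,440],-2.97);print(r.sense()['qpos'],r.sense()['opening'])
```

```text
pos [411.  -48.1 509.6] yaw -2.9696 clock 4.35 -> shift cm [ -3.86 -18.14   6.9 ] turn deg 0.02
[-0.12269457 -0.14746991  1.60782947  0.00296918  1.68270567 -1.86518206] 0.6989664052896779
```

Request:
{"api": "drive_tool", "payload": {
  "moves": [
    [0.55,[-1.5,-5,3],0],
    [0.55,[-3,-10,7],0],
    [0.55,[-4,-15,11],0],
    [0.55,[-5,-18,15],0],
    [0.55,[-5,-18,18],0],
    [0.55,[-5,-18,18],0]
  ]
}}

```text
clock: 5.1
eef_pos: [488.7, -215.8, 325.2]
tcp_rot: [3.134, -0.007, -2.97]
contact_force: [-0.5, 0.7, 0.1]
opening: 0.448
```

Run:
```python
from h import *
go([545,-207,180],-2.97)
F=frame('wrist','w2.png')
for t in PL:
    print(t,[(round(d['score'],2),np.round(d['at'],1).tolist()) for d in r.spot_point(t,'wrist')], w2p(F,tf([545.5,-206.5,.169],[PL[t]])).round(0))
for t in ['block','hook_a','hook_a_throat']:
    print(t,[(round(d['score'],2),np.round(d['at'],1).tolist()) for d in r.spot_point(t,'wrist')])
print('blk',w2p(F,tf([690,-224,0],[(0,48,30),(0,-48,30),(70,48,30),(70,-48,30)])).round(0))
```

```text
pos [ 488.7 -215.8  325.2] yaw -2.9702 clock 5.1 -> shift cm [-5.79 -0.2  14.48] turn deg -0.01
plate_grip [(0.56, [317.0, 255.5])] [[315. 258.]]
tongue_tip [(0.66, [316.8, 315.4])] [[315. 316.]]
eye0 [(0.88, [369.1, 218.1]), (0.81, [260.3, 218.4])] [[367. 216.]]
eye1 [(0.88, [369.1, 218.1]), (0.81, [260.3, 218.4])] [[315. 216.]]
eye2 [(0.88, [369.1, 218.1]), (0.81, [260.3, 218.4])] [[262. 217.]]
plate [(0.87, [315.0, 236.1])] [[315. 238.]]
block [(0.84, [283.6, 340.8])]
hook_a [(0.96, [249.3, 127.6]), (0.9, [169.5, 248.5])]
hook_a_throat []
blk [[319. 359.]
 [243. 347.]
 [310. 405.]
 [237. 394.]]
```

View pics/w2.png

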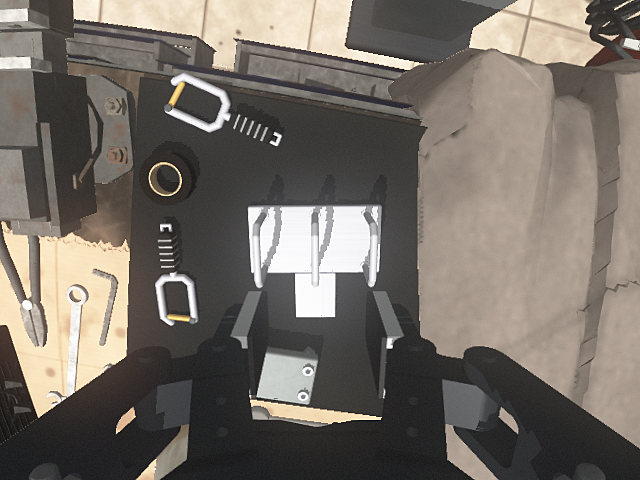

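Run:
```python
from h import *
F=frame('wrist');T=frame('top','t2.png');G=frame('scene','s2.png')
# common seam/features: compare several
def tri(A,pa,B,pb):
    rs=[]
    for X,p in((A,pa),(B,pb)):
        o=X['P'][:3,3];d=p2w(X,[p],0)[0]-o;rs.append((o,d/np.linalg.norm(d)))
    M=sum(np.eye(3)-np.outer(d,d) for o,d in rs);b=sum((np.eye(3)-np.outer(d,d))@o for o,d in rs)
    x=np.linalg.solve(M,b);return x.round(0),[np.linalg.norm((np.eye(3)-np.outer(d,d))@(x-o)).round(1) for o,d in rs]
print(tri(F,(478,52),T,(150,455)),tri(F,(405,85),T,(215,408)))
cv2.imwrite('pics/tl.png',cv2.resize(T['img'][:,:260],None,fx=1.25,fy=1.25)[:,:,::-1])
```

```text
(array([ 266.,  -14., -152.]), [np.float64(7.5), np.float64(7.5)]) (array([ 355., -140.,   -1.]), [np.float64(5.3), np.float64(5.3)])
```

View pics/tl.png

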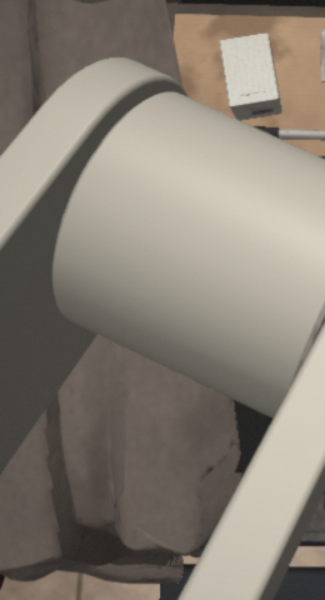

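View pics/s2.png

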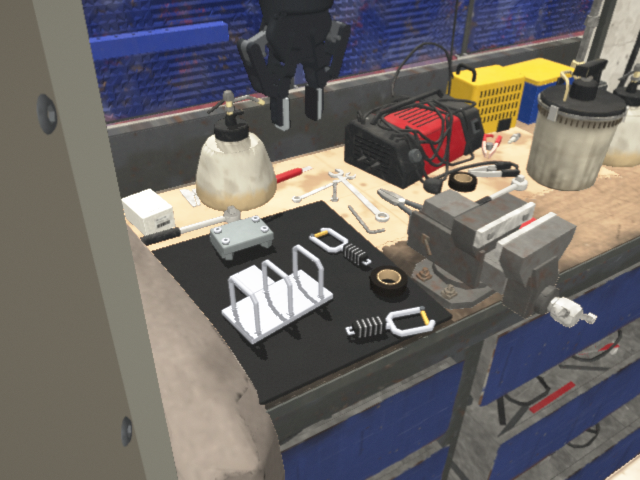

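Request:
{"api": "drive_tool", "payload": {
  "moves": [
    [0.55,[-3,-0.1,5],0],
    [0.55,[-6,-0.2,10],0],
    [0.55,[-6,-0.2,14.5],0],
    [0.55,[-6,-0.2,18.5],0],
    [0.55,[-6,-0.2,18.5],0],
    [0.55,[-6,-0.2,18.5],0]
  ]
}}

```text
clock: 6.5
eef_pos: [551.1, -207.9, 145.7]
tcp_rot: [3.139, 0.001, -2.97]
contact_force: [0.9, -0.3, -0.1]
opening: 0.449
```

Run:
```python
from h import *
go([547.5,-206.2,61],-2.9726)
F=frame('wrist','w3.png')
print(w2p(F,tf([545.5,-206.5,.169],[(-30,0,69),(34,0,69),(2,0,73)])).round(0))
```

```text
pos [ 551.1 -207.9  145.7] yaw -2.9696 clock 6.5 -> shift cm [0.33 0.2  8.47] turn deg 0.17
[[322. 194.]
 [321. 303.]
 [322. 253.]]
```

View pics/w3.png

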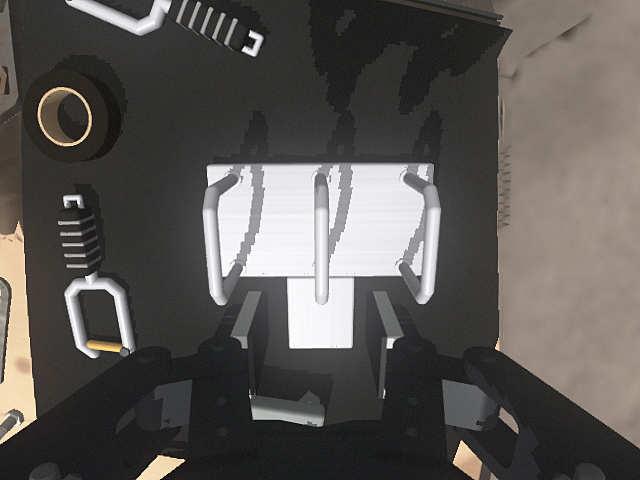

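Request:
{"api": "drive_tool", "payload": {
  "moves": [
    [0.55,[0.3,0.2,3],0],
    [0.55,[0.3,0.2,6],0],
    [0.55,[0.3,0.2,8.4],0],
    [0.55,[0.3,0.2,8.4],0],
    [1,[0.3,0.2,8.4],0],
    [1,[0.3,0.2,8.4],0],
    [1,[0.3,0.2,8.4],0],
    [1,[0.3,0.2,8.4],0],
    [1,[0.3,0.2,8.4],0]
  ],
  "grip_force": 60
}}

```text
clock: 7.68
eef_pos: [549.5, -206.7, 64.2]
tcp_rot: [3.141, 0.005, -2.97]
contact_force: [-0.9, 1.0, 7.0]
opening: 0.068
```

Run:
```python
from h import *
go([547.5,-206.2,61],np.pi);s=r.sense();print(s['tcp_rot'],s['contact_force'])
F=frame('scene','s3.png')
T=frame('top','t3.png')
G=F
bp=[(0,48,30),(0,-48,30),(70,48,30),(70,-48,30)]
crop=cv2.resize(G['img'][200:270,190:290],None,fx=8,fy=8,interpolation=cv2.INTER_CUBIC)
cv2.imwrite('pics/sb.png',crop[:,:,::-1])
print(((w2p(G,tf([690.4,-224,0],bp+[(0,48,0),(0,-48,0)]))-[190,200])*8).round(0))
```

```text
pos [ 549.5 -206.7   64.2] yaw -2.9695 clock 7.67 -> shift cm [0.19 0.09 0.32] turn deg 9.86
[ 3.14132624  0.00471533 -2.9695462 ] [-0.9346648   1.03202133  7.00112772]
[[263. 390.]
 [669. 261.]
 [145. 228.]
 [535. 113.]
 [276. 501.]
 [674. 371.]]
```

View pics/sb.png

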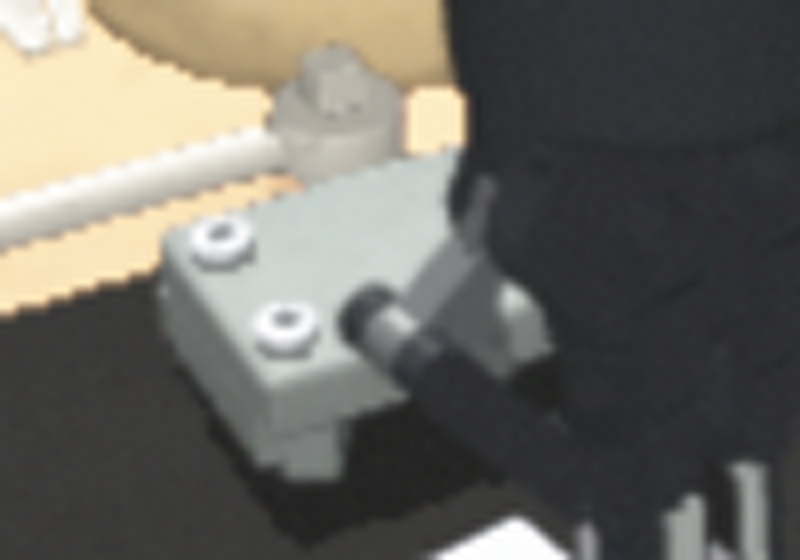

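View pics/t3.png

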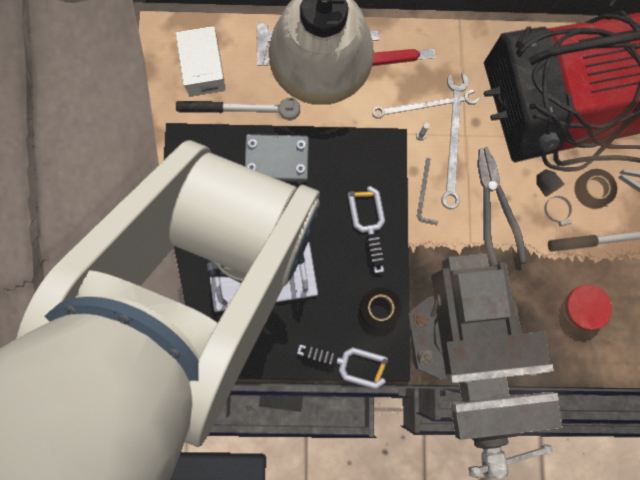

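Run:
```python
from h import *
go([549.5,-224,65],np.pi)
```

```text
pos [ 549.4 -206.7   64.1] yaw -2.9696 clock 7.78 -> shift cm [ 0.29 -1.7  -0.09] turn deg 9.86
```

Request:
{"api": "drive_tool", "payload": {
  "moves": [
    [1,[0,-0.3,-0.15],1],
    [1,[0.1,-0.6,-0.15],3],
    [1,[0.2,-1,-0.15],5],
    [1,[0.3,-1.4,-0.15],7.5],
    [1,[0.3,-1.7,-0.15],9.9],
    [1,[0.3,-1.7,-0.15],9.9],
    [1,[0.3,-1.7,-0.15],9.9]
  ]
}}

```text
clock: 8.65
eef_pos: [549.3, -224.0, 65.5]
tcp_rot: [3.14, 0.004, 3.141]
contact_force: [1.0, 0.2, -3.7]
opening: 0.066
```

Run:
```python
from h import *
go([589.5,-224,65],np.pi);s=r.sense();print(s['opening'])
F=frame('wrist','w4.png');G=frame('scene','s4.png')
for t in PL:
    print(t,[(round(d['score'],2),np.round(d['at'],1).tolist()) for d in r.spot_point(t,'wrist')], w2p(F,tf([547.5,-224,0],[PL[t]])).round(0))
for t in PL:
    print(t,[(round(d['score'],2),np.round(d['at'],1).tolist()) for d in r.spot_point(t,'scene')], w2p(G,tf([547.5,-224,0],[PL[t]])).round(0))
```

```text
pos [ 549.3 -224.    65.5] yaw 3.141 clock 8.65 -> shift cm [-4.02 -0.    0.06] turn deg -0.03
0.06636697723165476
plate_grip [(0.95, [315.8, 322.3])] [[319. 332.]]
tongue_tip [(0.88, [317.1, 417.8])] [[318. 422.]]
eye0 [(0.85, [187.6, 207.6]), (0.63, [443.4, 205.3]), (0.63, [317.5, 204.5])] [[445. 211.]]
eye1 [(0.85, [187.6, 207.6]), (0.63, [443.4, 205.3]), (0.63, [317.5, 204.5])] [[318. 211.]]
eye2 [(0.85, [187.6, 207.6]), (0.63, [443.4, 205.3]), (0.63, [317.5, 204.5])] [[190. 212.]]
plate [(0.84, [319.3, 252.5])] [[318. 259.]]
plate_grip [(0.67, [288.1, 264.9])] [[286. 265.]]
tongue_tip [(0.82, [261.5, 265.6])] [[260. 265.]]
eye0 [(0.65, [331.1, 290.5]), (0.63, [302.1, 303.1]), (0.62, [263.0, 319.1])] [[261. 318.]]
eye1 [(0.65, [331.1, 290.5]), (0.63, [302.1, 303.1]), (0.62, [263.0, 319.1])] [[296. 305.]]
eye2 [(0.65, [331.1, 290.5]), (0.63, [302.1, 303.1]), (0.62, [263.0, 319.1])] [[330. 291.]]
plate [(0.62, [291.9, 301.3])] [[288. 302.]]
```

View pics/w4.png

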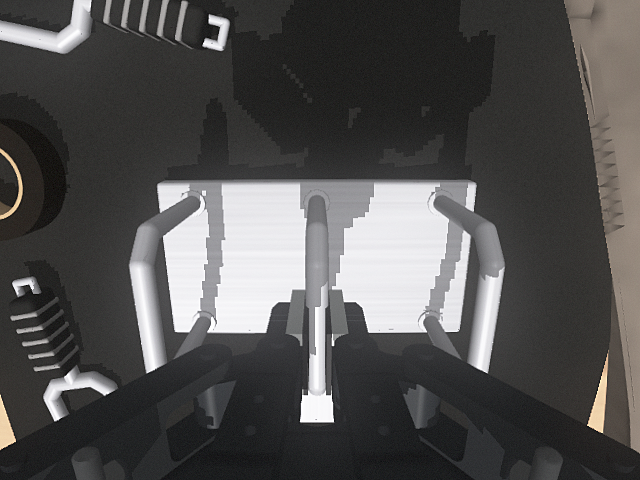

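View pics/s4.png

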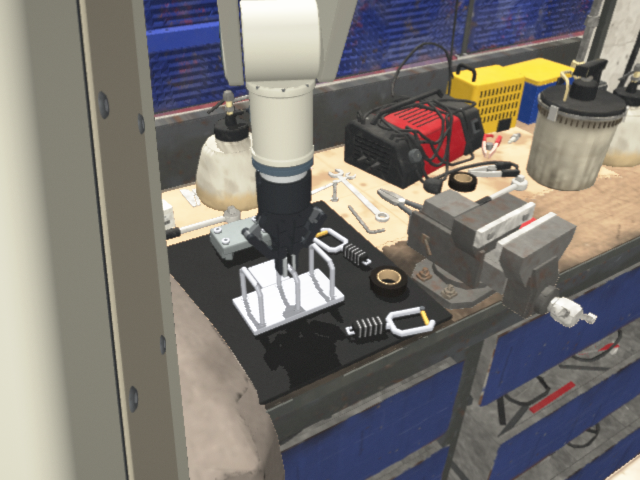

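Request:
{"api": "drive_tool", "payload": {
  "moves": [
    [1,[-1,0,0],0],
    [1,[-2,0,0],0],
    [1,[-3,0,0],0],
    [1,[-4,0,0],0],
    [1,[-4.5,0,0],0],
    [1,[-4.5,0,0],0]
  ]
}}

```text
clock: 10.1
eef_pos: [594.7, -223.9, 65.7]
tcp_rot: [3.14, 0.005, 3.141]
contact_force: [0.0, -0.8, -4.3]
opening: 0.064
```

Run:
```python
from h import *
s=r.sense();print(s['opening'],s['contact_force'],s['wrist_torque'])
go([640,-224,65],np.pi)
G=frame('scene','s5.png')
cv2.imwrite('pics/s5c.png',cv2.resize(G['img'][200:340,190:370],None,fx=4.4,fy=4.2,interpolation=cv2.INTER_CUBIC)[:,:,::-1])
```

```text
0.0639636030659869 [ 0.02140593 -0.78290973 -4.30633252] [0.00438543 0.03423064 0.0017262 ]
pos [ 594.7 -223.9   65.7] yaw 3.1411 clock 10.1 -> shift cm [-4.53 -0.    0.09] turn deg -0.03
```

View pics/s5c.png

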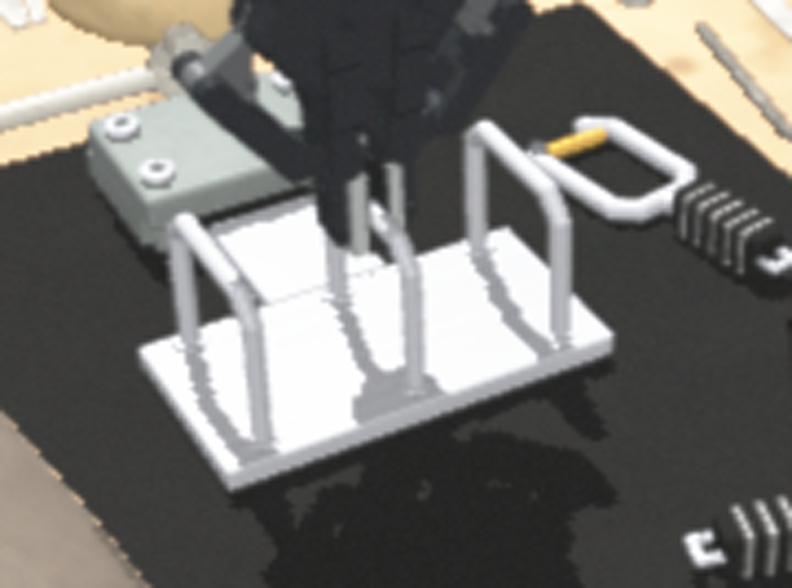

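Request:
{"api": "drive_tool", "payload": {
  "moves": [
    [1,[-0.7,0,0.05],0],
    [1,[-1.4,0,0.05],0],
    [1,[-2,0,0.05],0],
    [1,[-2,0,0.05],0]
  ]
}}

```text
clock: 10.65
eef_pos: [614.9, -223.9, 65.3]
tcp_rot: [3.141, 0.005, 3.141]
contact_force: [-0.8, -0.4, -3.8]
opening: 0.065
```

Request:
{"api": "drive_tool", "payload": {
  "moves": [
    [1,[-0.7,0,0.05],0],
    [1,[-1.4,0,0.05],0],
    [1,[-2,0,0.05],0],
    [1,[-2,0,0.05],0]
  ]
}}

```text
clock: 11.15
eef_pos: [635.5, -224.0, 64.9]
tcp_rot: [3.141, 0.005, 3.141]
contact_force: [-0.1, 0.3, -4.5]
opening: 0.067
```

Now press forward in small steps.

Request:
{"api": "drive_tool", "payload": {
  "moves": [
    [1,[-0.3,0,0],0],
    [1,[-0.6,0,0],0],
    [1,[-0.9,0,0],0],
    [1,[-1,0,0],0]
  ]
}}

```text
clock: 11.65
eef_pos: [645.7, -223.9, 64.9]
tcp_rot: [3.141, 0.005, 3.142]
contact_force: [-0.8, 0.4, -4.2]
opening: 0.067
```

Request:
{"api": "drive_tool", "payload": {
  "moves": [
    [1,[-0.2,0,0],0],
    [1,[-0.3,0,0],0],
    [1,[-0.4,0,0],0],
    [1,[-0.4,0,0],0]
  ]
}}

```text
clock: 12.15
eef_pos: [649.8, -224.0, 65.0]
tcp_rot: [3.141, 0.005, 3.142]
contact_force: [-0.1, -0.7, -4.4]
opening: 0.069
```

Request:
{"api": "drive_tool", "payload": {
  "moves": [
    [1,[-0.2,0,0],0],
    [1,[-0.4,0,0],0],
    [1,[-0.4,0,0],0]
  ]
}}

```text
clock: 12.52
eef_pos: [650.2, -223.6, 64.7]
tcp_rot: [3.139, -0.002, -3.141]
contact_force: [-13.5, 0.5, 6.1]
opening: 0.066
```

Run:
```python
from h import *
s=r.sense();print(s['opening'],s['contact_force'],s['wrist_torque'])
G=frame('scene','s6.png')
cv2.imwrite('pics/s6c.png',cv2.resize(G['img'][200:340,190:370],None,fx=4.4,fy=4.2,interpolation=cv2.INTER_CUBIC)[:,:,::-1])
F=frame('wrist','w6.png')
```

```text
0.06582901852229563 [-13.46293433   0.46166307   6.05241844] [0.11859012 2.12044117 0.02121705]
```

View pics/s6c.png

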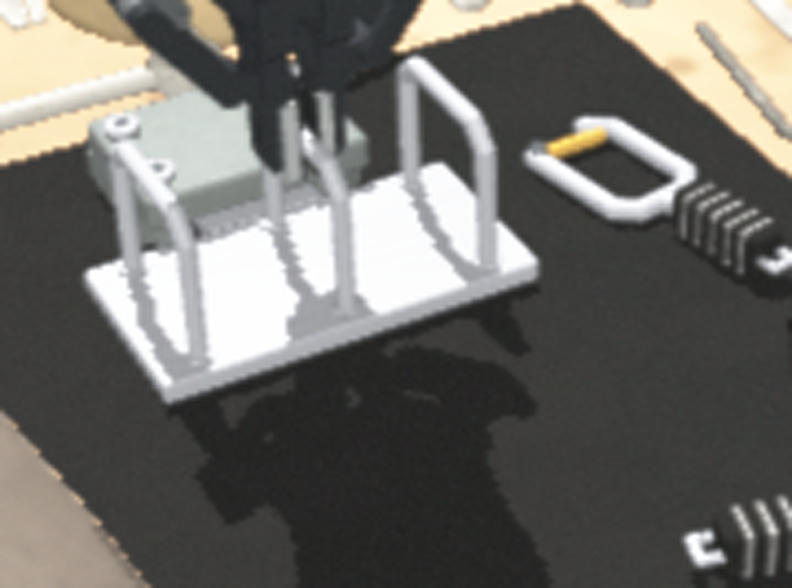

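Request:
{"api": "drive_tool", "payload": {
  "moves": [
    [1,[-0.1,0,0.1],0],
    [1,[-0.1,0,0.15],0],
    [1,[-0.1,0,0.15],0],
    [0.8,[-0.1,0,0.15],0],
    [0.6,[0,0,0.15],0],
    [0.6,[0,0,0.15],0]
  ]
}}

```text
clock: 13.38
eef_pos: [650.6, -223.7, 63.4]
tcp_rot: [3.14, -0.001, -3.141]
contact_force: [0.1, -0.3, 0.2]
opening: 0.399
```

Run:
```python
from h import *
s=r.sense();print(s['opening'],s['contact_force'],s['wrist_torque'],s['eef_pos'])
G=frame('scene','s7.png')
cv2.imwrite('pics/s7c.png',cv2.resize(G['img'][200:340,190:370],None,fx=4.4,fy=4.2,interpolation=cv2.INTER_CUBIC)[:,:,::-1])
F=frame('wrist','w7.png')
q=[]
for FF,c in((F,'wrist'),(G,'scene')):
  for t in PL: print(c,t,[(round(d['score'],2),np.round(d['at'],1).tolist()) for d in r.spot_point(t,c)], w2p(FF,tf([645,-224,0],[PL[t]])).round(0))
```

```text
0.3993353578419372 [ 0.06395132 -0.34348529  0.20023286] [-0.01580678  0.0109751  -0.06391318] [ 650.59388164 -223.68227882   63.41952497]
wrist plate_grip [(0.73, [316.1, 323.3])] [[318. 325.]]
wrist tongue_tip [] [[317. 420.]]
wrist eye0 [(0.98, [187.7, 206.8]), (0.88, [318.1, 203.6]), (0.57, [444.9, 209.6])] [[446. 205.]]
wrist eye1 [(0.98, [187.7, 206.8]), (0.88, [318.1, 203.6]), (0.57, [444.9, 209.6])] [[317. 204.]]
wrist eye2 [(0.98, [187.7, 206.8]), (0.88, [318.1, 203.6]), (0.57, [444.9, 209.6])] [[188. 205.]]
wrist plate [(0.83, [317.2, 250.7])] [[317. 254.]]
scene plate_grip [(0.69, [257.3, 231.9])] [[258. 233.]]
scene tongue_tip [] [[237. 236.]]
scene eye0 [(0.86, [233.2, 280.0]), (0.61, [298.2, 259.4]), (0.55, [269.9, 269.3]), (0.33, [385.7, 283.0])] [[234. 281.]]
scene eye1 [(0.86, [233.2, 280.0]), (0.61, [298.2, 259.4]), (0.55, [269.9, 269.3]), (0.33, [385.7, 283.0])] [[268. 270.]]
scene eye2 [(0.86, [233.2, 280.0]), (0.61, [298.2, 259.4]), (0.55, [269.9, 269.3]), (0.33, [385.7, 283.0])] [[300. 258.]]
scene plate [(0.59, [262.5, 265.5])] [[261. 268.]]
```

View pics/s7c.png

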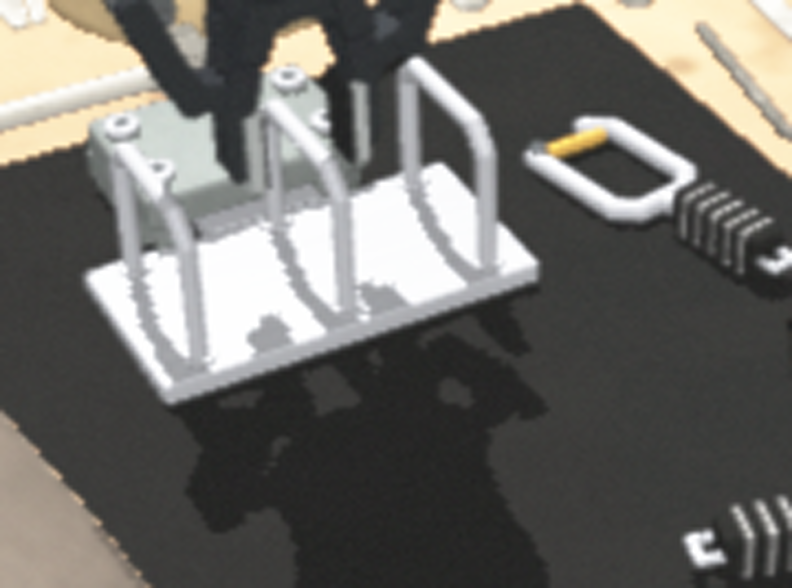

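View pics/w7.png

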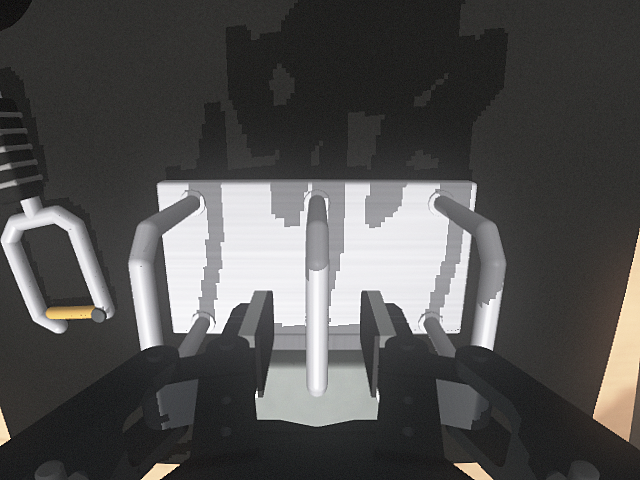

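Request:
{"api": "drive_tool", "payload": {
  "moves": [
    [0.6,[0,0,-5],0],
    [0.6,[0,0,-10],0],
    [0.6,[2,-5,-13],0],
    [0.6,[5,-10,-15],0],
    [0.6,[8,-14,-15],0],
    [0.6,[11,-16,-15],0],
    [0.6,[11,-16,-15],0],
    [0.6,[11,-16,-15],0]
  ]
}}

```text
clock: 15.08
eef_pos: [541.0, -383.7, 213.2]
tcp_rot: [3.139, -0.001, 3.141]
contact_force: [1.0, 0.7, 0.4]
opening: 0.402
```

Run:
```python
from h import *
go([590,-380,200],np.pi)
F=frame('wrist','w8.png')
for t in ['hook_a','hook_a_throat','eye0']: print(t,[(round(d['score'],2),np.round(d['at'],1).tolist()) for d in r.spot_point(t,'wrist')])
print(w2p(F,tf([645,-224,0],[PL['eye0'],PL['eye1'],PL['eye2']])).round(0))
```

```text
pos [ 541.  -383.7  213.2] yaw 3.1413 clock 15.07 -> shift cm [-4.9   0.37  1.32] turn deg -0.02
hook_a [(0.81, [323.0, 256.0]), (0.62, [417.0, 80.9])]
hook_a_throat [(0.74, [469.1, 257.1])]
eye0 [(0.79, [551.9, 291.7]), (0.76, [488.9, 290.4]), (0.66, [426.3, 289.5])]
[[553. 290.]
 [491. 291.]
 [427. 292.]]
```

View pics/w8.png

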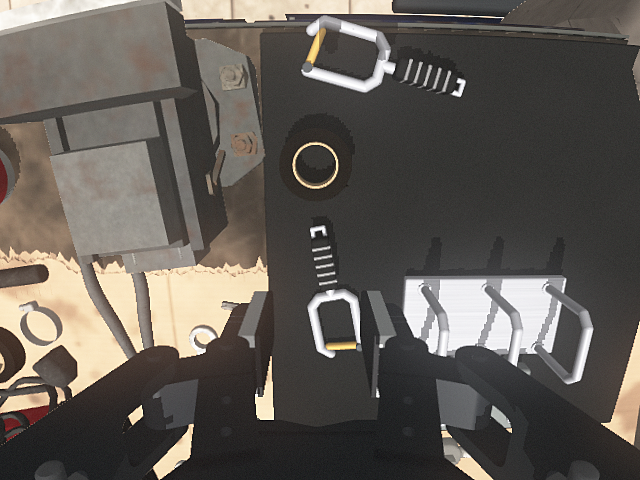

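Run:
```python
import cv2
i=cv2.imread('pics/w8.png')
cv2.imwrite('pics/w8a.png',cv2.resize(i[215:370,280:400],None,fx=5,fy=3.8,interpolation=cv2.INTER_CUBIC))
cv2.imwrite('pics/w8b.png',cv2.resize(i[10:105,295:475],None,fx=4.4,fy=6,interpolation=cv2.INTER_CUBIC))
```

```text
(no output)
```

View pics/w8a.png

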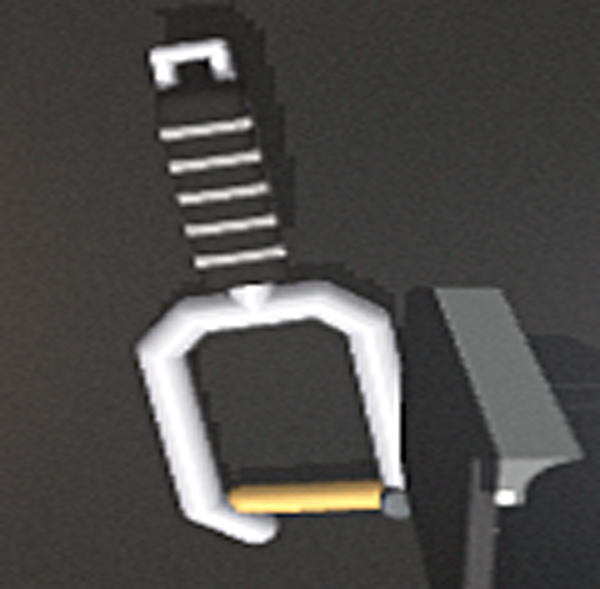

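View pics/w8b.png

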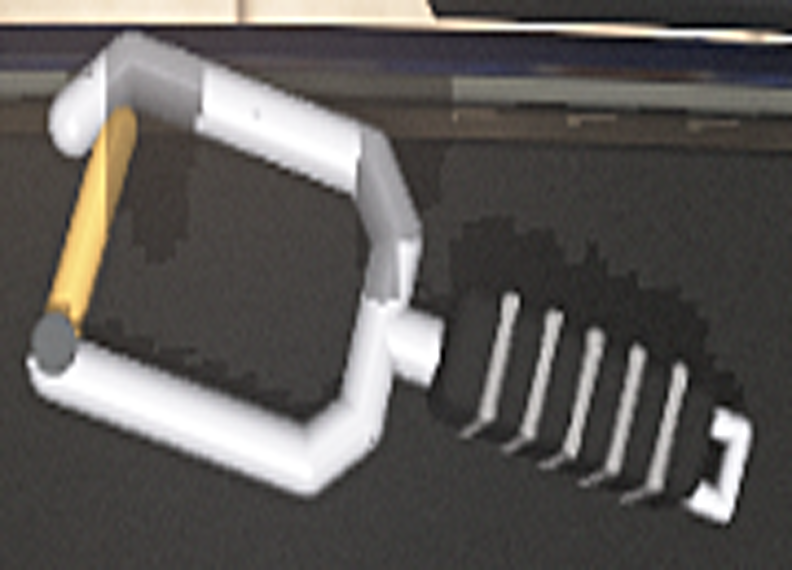

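```bash
cat > hk.py <<'E'
from h import *
HP=[(0,0,20),(93,18,9),(40.5,0,4.5),(97.5,-6.5,7)]
def hook(F,obs,q0):
    q,e=fit([F],HP,[obs],q0);print('hook',q.round(3),e.round(1));return q
E
python3 - <<'E'
from hk import *
F=frame('wrist')
c1=lambda x,y:(280+x/5,215+y/3.8)
c2=lambda x,y:(295+x/4.4,10+y/6)
q1=hook(F,[(0,c1(224,195)),(1,c1(397,502)),(2,c1(270,330)),(3,c1(262,528))],[590,-380,.1])
q2=hook(F,[(0,c2(584,392)),(1,c2(52,342)),(2,c2(358,290)),(3,c2(68,125))],[430,-300,-1.8])
T=frame('top');G=frame('scene')
for n,X in(('top',T),('scene',G)):
  for q in(q1,q2): print(n,w2p(X,tf(q,HP)).round(0).tolist())
cv2.imwrite('pics/t9.png',cv2.resize(T['img'][170:400,280:420],None,fx=4,fy=2.6,interpolation=cv2.INTER_CUBIC)[:,:,::-1])
go([q1[0]-8*np.cos(q1[2]),q1[1]-8*np.sin(q1[2]),100],q1[2]+np.pi)
E
```

```text
hook [ 5.89313e+02 -3.75813e+02  1.73000e-01] [ 0.4 -0.2 -0.4  0.8 -2.1 -1.5  2.4  0.7]
hook [ 430.86  -296.416   -1.854] [-0.  -0.7  0.5 -3.1 -0.5  3.4 -0.   0.7]
top [[375.0, 248.0], [352.0, 192.0], [369.0, 224.0], [367.0, 188.0]]
top [[321.0, 355.0], [385.0, 362.0], [347.0, 363.0], [383.0, 379.0]]
scene [[354.0, 249.0], [311.0, 235.0], [338.0, 246.0], [320.0, 230.0]]
scene [[368.0, 322.0], [422.0, 309.0], [394.0, 325.0], [431.0, 320.0]]
pos [ 541.1 -383.4  213. ] yaw -3.1405 clock 15.43 -> shift cm [-4.06  0.59 11.29] turn deg -9.85
```

View pics/t9.png

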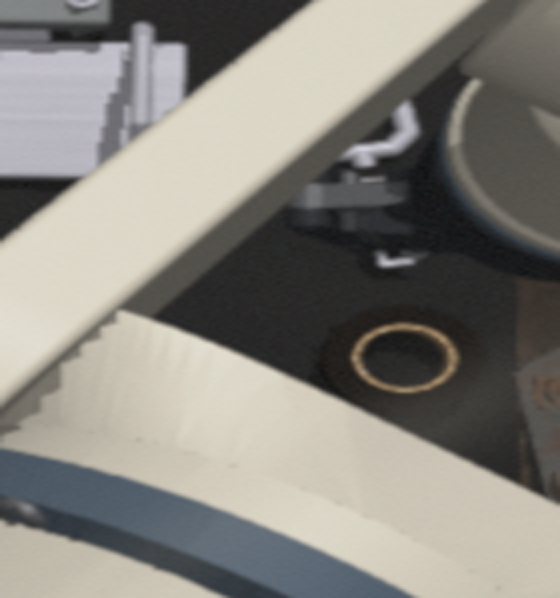

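Request:
{"api": "drive_tool", "payload": {
  "moves": [
    [0.6,[-1.5,0.3,3],-4],
    [0.6,[-3,0.6,6],-8],
    [0.6,[-4.1,0.6,9],-9.8],
    [0.6,[-4.1,0.6,11.3],-9.8],
    [0.6,[-4.1,0.6,11.3],-9.8]
  ]
}}

```text
clock: 16.05
eef_pos: [580.9, -376.0, 97.8]
tcp_rot: [3.136, -0.004, -2.969]
contact_force: [-0.1, 0.2, 0.5]
opening: 0.4
```

Run:
```python
from hk import *
q=[589.3,-375.8,.173]
go([q[0]-8*np.cos(q[2]),q[1]-8*np.sin(q[2]),12],q[2]+np.pi)
F=frame('wrist','w10.png');print(w2p(F,tf(q,HP+[(-25,0,20),(25,0,20)])).round(0).tolist())
```

```text
pos [ 580.9 -376.    97.8] yaw -2.969 clock 16.05 -> shift cm [-0.07 -0.17  8.58] turn deg -0.02
[[315.0, 270.0], [342.0, 395.0], [315.0, 321.0], [306.0, 398.0], [315.0, 227.0], [315.0, 310.0]]
```

View pics/w10.png

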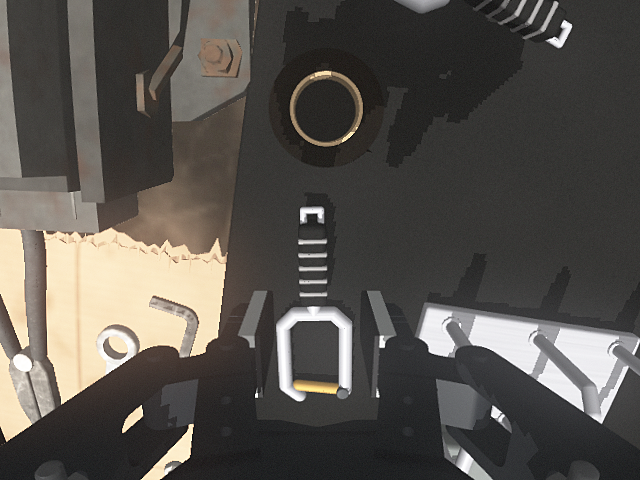

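Request:
{"api": "drive_tool", "payload": {
  "moves": [
    [0.6,[-0.1,-0.2,4],0],
    [0.6,[-0.1,-0.2,7],0],
    [0.6,[-0.1,-0.2,8.5],0],
    [0.6,[-0.1,-0.2,8.5],0],
    [1,[-0.1,-0.2,8.5],0],
    [1,[-0.1,-0.2,8.5],0],
    [1,[-0.1,-0.2,8.5],0],
    [1,[-0.1,-0.2,8.5],0]
  ]
}}

```text
clock: 17.1
eef_pos: [583.7, -378.9, 16.3]
tcp_rot: [3.14, -0.001, -2.969]
contact_force: [-0.7, 0.5, 6.6]
opening: 0.165
```

Run:
```python
from hk import *
q=[589.3,-375.8,.173]
s=r.sense();print(s['opening'],s['contact_force'],s['eef_pos'])
F=frame('wrist','w11.png')
```

```text
0.1651829066453833 [-0.69166642  0.46323807  6.59750502] [ 583.74526794 -378.87051683   16.27839664]
```

View pics/w11.png

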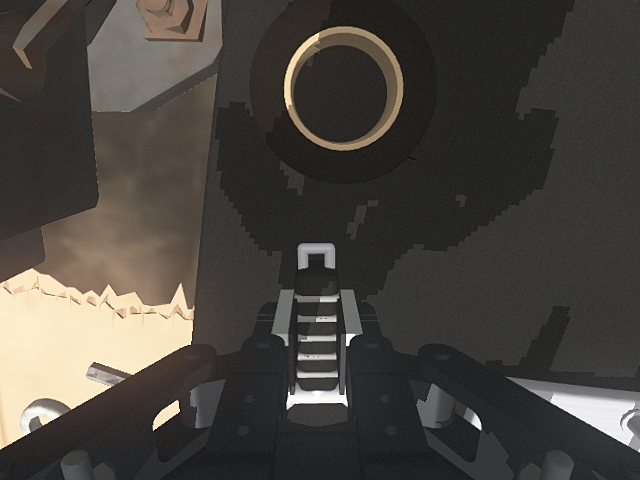

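Request:
{"api": "drive_tool", "payload": {
  "moves": [
    [1,[0,0,-1],0],
    [1,[0,0,-2],0],
    [1,[0,0,-4],0],
    [1,[2,0,-5],0],
    [1,[5,0,-5],0],
    [1,[7,0,-5],0],
    [1,[7,0,-5],0]
  ],
  "grip_force": 80
}}

```text
clock: 18.02
eef_pos: [512.8, -391.3, 66.5]
tcp_rot: [3.139, -0.001, -2.971]
contact_force: [0.4, -0.6, -1.5]
opening: 0.162
```

Run:
```python
from hk import *
s=r.sense();print(s['opening'],s['contact_force'],s['eef_pos'])
go([489,-286.7,66],np.pi)
F=frame('wrist','w12.png')
```

```text
0.16189896670078102 [ 0.35385207 -0.55093498 -1.45714488] [ 512.80743175 -391.2673027    66.48705191]
pos [ 512.8 -391.3   66.5] yaw -2.9709 clock 18.02 -> shift cm [ 0.57 10.71  0.08] turn deg 9.78
```

View pics/w12.png

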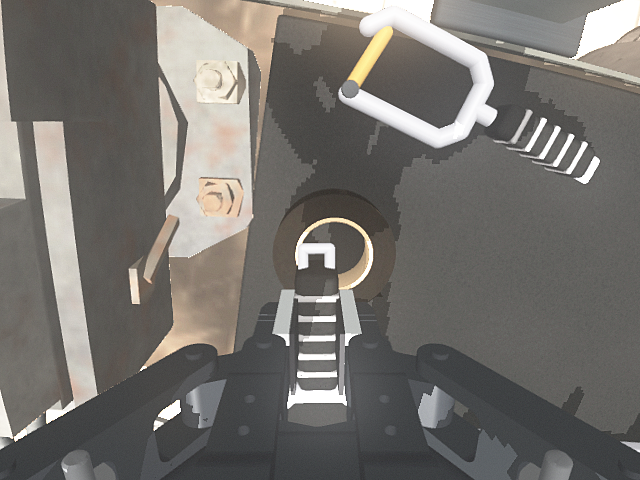

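Request:
{"api": "drive_tool", "payload": {
  "moves": [
    [1,[0.6,1,0],2],
    [1,[0.8,3.5,0],4],
    [1,[0.8,6,0],6],
    [1,[0.8,8.5,0],8],
    [1,[0.8,10.5,0],9.8],
    [1,[0.8,10.7,0],9.8],
    [1,[0.8,10.7,0],9.8]
  ]
}}

```text
clock: 18.95
eef_pos: [488.9, -287.7, 67.0]
tcp_rot: [3.141, 0.0, -3.14]
contact_force: [0.1, -1.0, -1.0]
opening: 0.16
```

Run:
```python
from hk import *
s=r.sense();print(s['opening'],s['contact_force'])
go([489,-286.7,31],np.pi)
G=frame('scene','s13.png')
cv2.imwrite('pics/s13c.png',cv2.resize(G['img'][200:360,210:410],None,fx=4,fy=3.7,interpolation=cv2.INTER_CUBIC)[:,:,::-1])
F=frame('wrist','w13.png')
```

```text
0.16035569037182631 [ 0.0614907  -0.96616804 -0.95190598]
pos [ 488.9 -287.7   67. ] yaw -3.1402 clock 18.95 -> shift cm [-0.01  0.1   3.6 ] turn deg 0.08
```

View pics/s13c.png

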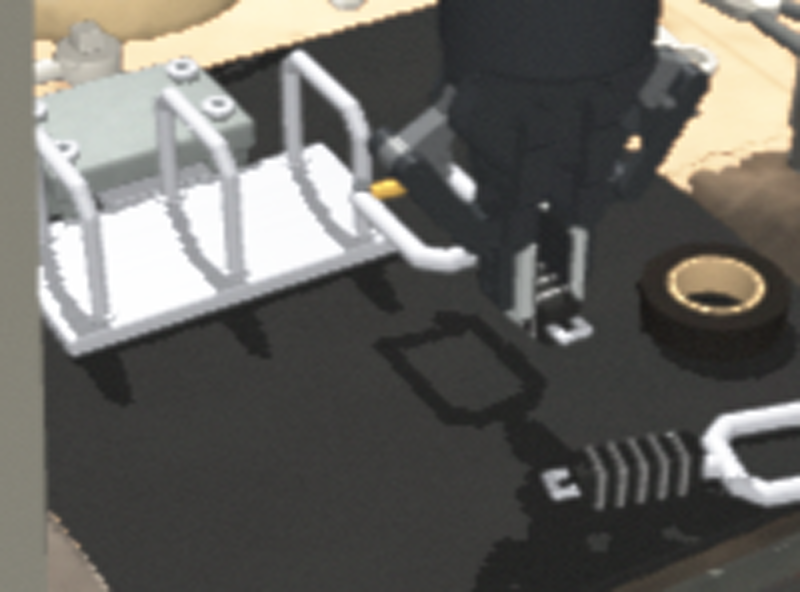

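Request:
{"api": "drive_tool", "payload": {
  "moves": [
    [1,[0,0.1,2],0],
    [1,[0,0.1,3.6],0],
    [1,[0,0.1,3.6],0],
    [1,[0,0.1,3.6],0]
  ]
}}

```text
clock: 19.55
eef_pos: [488.8, -287.3, 31.0]
tcp_rot: [3.14, 0.0, -3.142]
contact_force: [0.1, -0.0, -1.2]
opening: 0.16
```

Run:
```python
from hk import *
s=r.sense();print(s['opening'],s['contact_force'])
go([505,-286.7,30.5],np.pi)
G=frame('scene','s14.png')
cv2.imwrite('pics/s14c.png',cv2.resize(G['img'][200:360,210:410],None,fx=4,fy=3.7,interpolation=cv2.INTER_CUBIC)[:,:,::-1])
F=frame('wrist','w14.png')
```

```text
0.16007641788105786 [ 0.1341817  -0.01085856 -1.21487805]
pos [ 488.8 -287.3   31. ] yaw -3.1415 clock 19.55 -> shift cm [-1.62  0.06  0.05] turn deg 0.0
```

View pics/s14c.png

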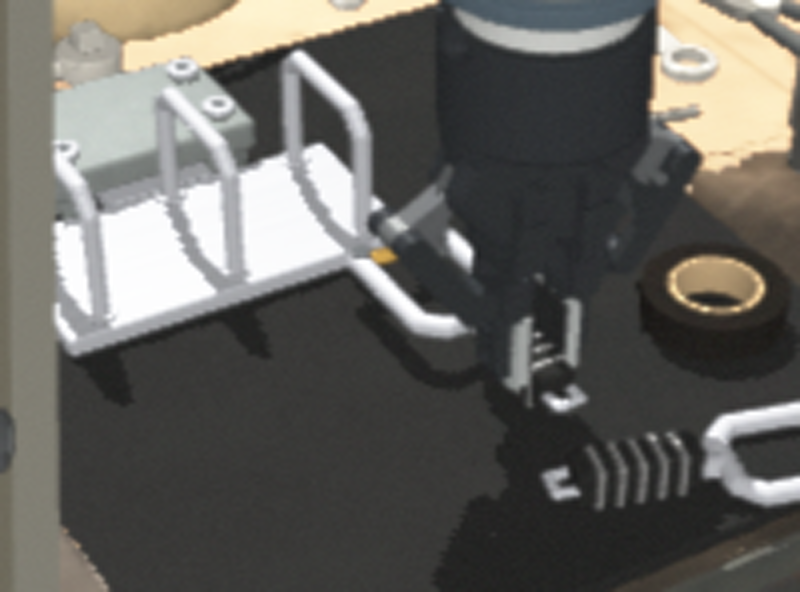

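View pics/w14.png

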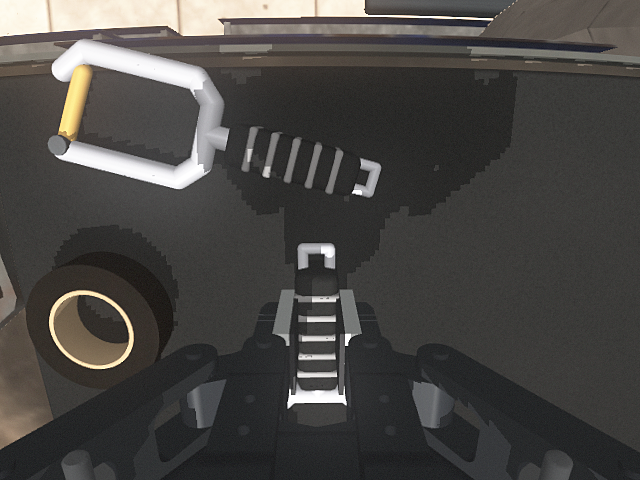

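Request:
{"api": "drive_tool", "payload": {
  "moves": [
    [1,[-0.8,0.05,0],0],
    [1,[-1.6,0.05,0],0],
    [1,[-2.2,0.05,0],0],
    [1,[-2.2,0.05,0],0]
  ]
}}

```text
clock: 20.15
eef_pos: [511.4, -286.7, 31.3]
tcp_rot: [3.141, 0.001, -3.141]
contact_force: [-0.5, -0.0, -1.6]
opening: 0.155
```

Request:
{"api": "drive_tool", "payload": {
  "moves": [
    [1,[-0.5,0,0],0],
    [1,[-1,0,0],0],
    [1,[-1.5,0,0],0],
    [1,[-1.5,0,0],0]
  ]
}}

```text
clock: 20.65
eef_pos: [525.7, -286.3, 30.9]
tcp_rot: [3.14, -0.001, -3.141]
contact_force: [-3.5, 0.7, -2.9]
opening: 0.162
```

Gate is yielding (3.5 N). Continue.

Request:
{"api": "drive_tool", "payload": {
  "moves": [
    [1,[-0.5,0,0],0],
    [1,[-1,0,0],0],
    [1,[-1.5,0,0],0],
    [1,[-1.8,0,0],0],
    [1,[-1.8,0,0],0]
  ]
}}

```text
clock: 21.28
eef_pos: [544.8, -286.3, 31.1]
tcp_rot: [3.14, 0.0, -3.14]
contact_force: [0.0, -1.1, -0.9]
opening: 0.159
```

Run:
```python
from hk import *
G=frame('scene','s15.png')
cv2.imwrite('pics/s15c.png',cv2.resize(G['img'][200:360,210:410],None,fx=4,fy=3.7,interpolation=cv2.INTER_CUBIC)[:,:,::-1])
F=frame('wrist','w15.png')
```

```text
(no output)
```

View pics/s15c.png

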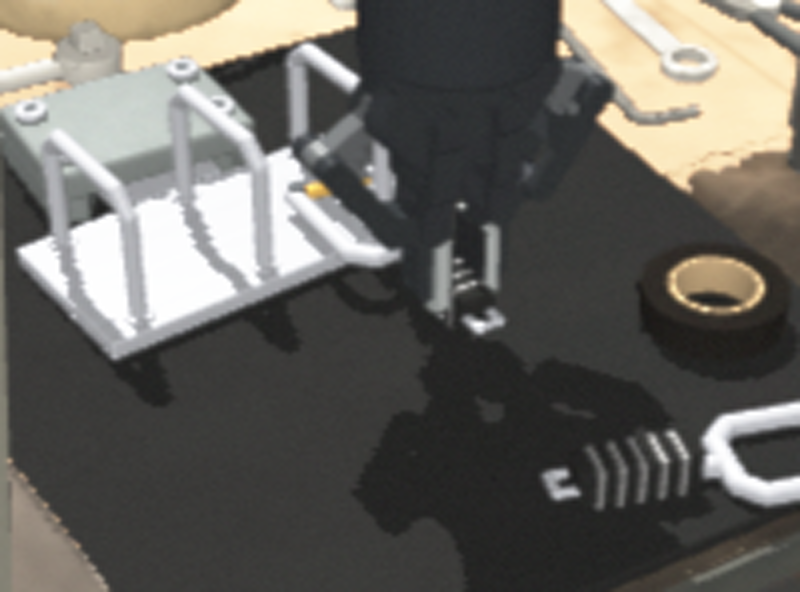

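View pics/w15.png

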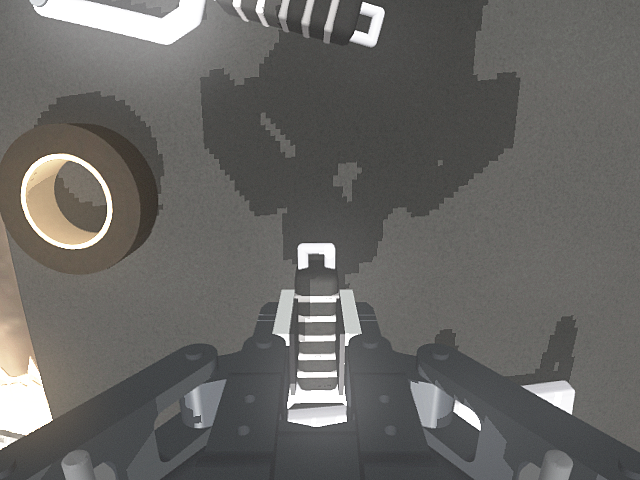

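Run:
```python
from hk import *
G=frame('scene')
obs={}
for t in PL: print(t,[(round(d['score'],2),np.round(d['at'],1).tolist()) for d in r.spot_point(t,'scene')])
i=G['img'];cv2.imwrite('pics/s16c.png',cv2.resize(i[215:305,190:320],None,fx=6,fy=6,interpolation=cv2.INTER_CUBIC)[:,:,::-1])
print(((w2p(G,tf([645,-224,0],[(-40,78,10),(42,78,10),(-30,60,10),(-30,0,10),(-30,-60,10),(-40,-78,10)]))-[190,215])*6).round(0).tolist())
```

```text
plate_grip [(0.88, [265.9, 234.6]), (0.62, [325.9, 283.0])]
tongue_tip []
eye0 [(0.96, [276.8, 265.6]), (0.69, [243.4, 278.8]), (0.57, [304.4, 253.7]), (0.54, [278.2, 287.8]), (0.24, [237.1, 237.2])]
eye1 [(0.96, [276.8, 265.6]), (0.69, [243.4, 278.8]), (0.57, [304.4, 253.7]), (0.54, [278.2, 287.8]), (0.24, [237.1, 237.2])]
eye2 [(0.96, [276.8, 265.6]), (0.69, [243.4, 278.8]), (0.57, [304.4, 253.7]), (0.54, [278.2, 287.8]), (0.24, [237.1, 237.2])]
plate [(0.85, [267.4, 266.4])]
[[221.0, 464.0], [109.0, 297.0], [269.0, 421.0], [471.0, 350.0], [661.0, 283.0], [734.0, 283.0]]
```

View pics/s16c.png

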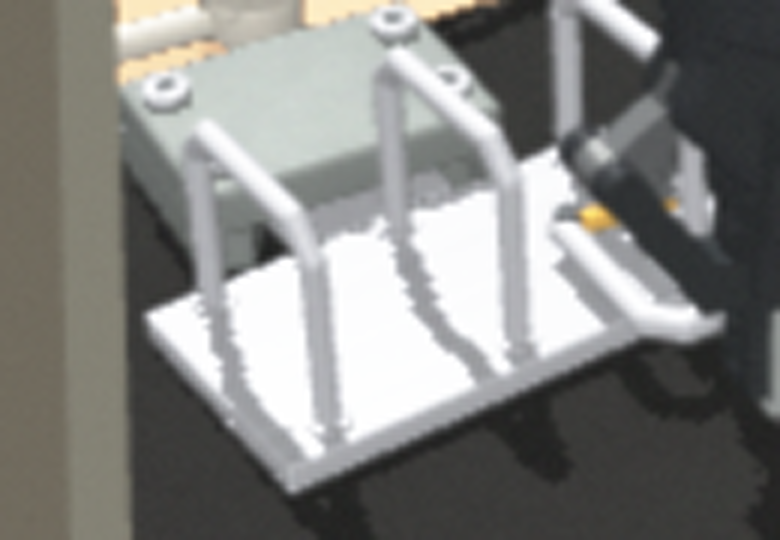

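Run:
```python
from hk import *
G=frame('scene')
c=lambda x,y:(190+x/6,215+y/6)
pts=[(-40,78,10),(42,78,10),(-30,60,10),(-30,0,10),(-30,60,18),(-30,0,18),(2,0,73),(34,60,10),(34,0,10),(34,0,73),(-30,0,73)]
obs=[(0,c(292,468)),(1,c(148,318)),(2,c(330,440)),(3,c(518,360)),(8,c(400,235)),(7,c(213,308)),(6,(265.9,234.6))]
q,e=fit([G],pts,[obs],[640,-224,0]);print(q.round(3),e.round(1))
# same with s7 image via earlier points
obs=[(4,(233.2,280)),(5,(269.9,269.3)),(6,(257.3,231.9))]
q,e=fit([G],pts,[obs],[640,-224,0]);print(q.round(3),e.round(1))
obs=[(4,(243.4,278.8)),(5,(276.8,265.6)),(6,(265.9,234.6))]
q,e=fit([G],pts,[obs],[640,-224,0]);print(q.round(3),e.round(1))
```

```text
[ 6.36869e+02 -2.32853e+02  8.60000e-02] [-0.8  2.1 -0.1  0.3 -0.1 -0.9  0.5 -1.2  0.7  0.5  0.9  0.6 -0.9 -1.1]
[ 6.46590e+02 -2.24613e+02 -2.60000e-02] [ 0.4  0.2 -2.2 -0.2  0.6  0.1]
[ 6.44681e+02 -2.38297e+02  2.70000e-02] [ 0.2  0.1 -0.3  1.2  0.  -4.4]
```

Run:
```python
from hk import *
G=frame('scene','s17.png')
print(p2w(G,[(304.4,253.7)],26),p2w(G,[(276.8,265.6)],26),p2w(G,[(243.4,278.8)],26))
go([544,-286,31],np.pi);print(r.sense()['contact_force'])
i=G['img'];cv2.imwrite('pics/s17c.png',cv2.resize(i[215:285,265:335],None,fx=9,fy=8.5,interpolation=cv2.INTER_CUBIC)[:,:,::-1])
q=[550.8,-286.3,0]
print(((w2p(G,tf(q,[(93,18,9),(93,-12,4.5),(36,20,4.5),(97,-6,4.5)],22.8))-[265,215])*[9,8.5]).round(0).tolist())
print(((w2p(G,[(615,-284,26),(612,-295,26),(612,-290,26),(612,-290,72)])-[265,215])*[9,8.5]).round(0).tolist())
```

```text
[[ 623.16237722 -296.84738214   26.        ]] [[ 617.36356593 -241.0214583    26.        ]] [[ 613.55261412 -178.95030093   26.        ]]
pos [ 543.7 -286.3   30.9] yaw -3.1408 clock 21.82 -> shift cm [-0.03  0.03 -0.01] turn deg 0.05
[-0.04536782  0.22454557 -2.64251416]
[[171.0, 295.0], [309.0, 269.0], [305.0, 470.0], [272.0, 268.0]]
[[316.0, 370.0], [375.0, 361.0], [352.0, 369.0], [350.0, 180.0]]
```

View pics/s17c.png

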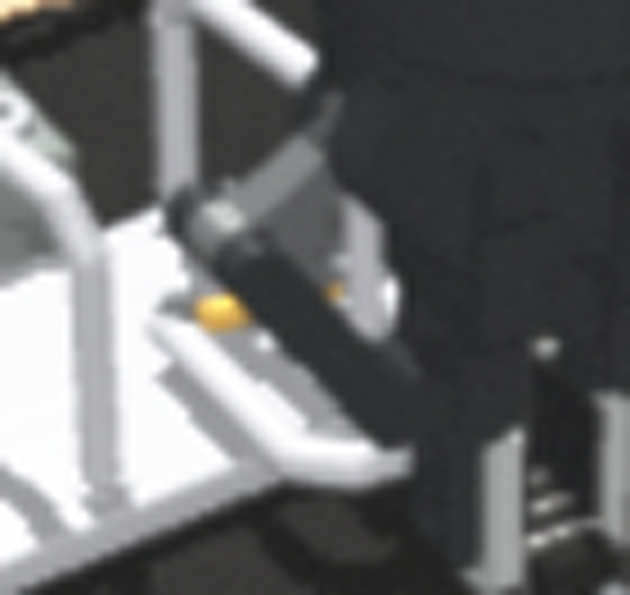

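Request:
{"api": "drive_tool", "payload": {
  "moves": [
    [1,[-0.4,0,0],0],
    [1,[-0.8,0,0],0],
    [1,[-0.8,0,0],0]
  ]
}}

```text
clock: 22.2
eef_pos: [552.2, -286.3, 30.9]
tcp_rot: [3.14, -0.001, -3.14]
contact_force: [-0.2, 0.3, -3.1]
opening: 0.158
```

Request:
{"api": "drive_tool", "payload": {
  "moves": [
    [1,[0,0.3,0],0],
    [1,[0,0.6,0],0],
    [1,[0,0.9,0],0],
    [1,[0,0.9,0],0]
  ]
}}

```text
clock: 22.7
eef_pos: [551.7, -277.3, 30.8]
tcp_rot: [3.14, -0.001, -3.141]
contact_force: [-2.0, -1.9, -2.5]
opening: 0.158
```

Run:
```python
from hk import *
G=frame('scene','s18.png')
i=G['img'];cv2.imwrite('pics/s18c.png',cv2.resize(i[215:305,190:320],None,fx=6,fy=6,interpolation=cv2.INTER_CUBIC)[:,:,::-1])
```

```text
(no output)
```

View pics/s18c.png

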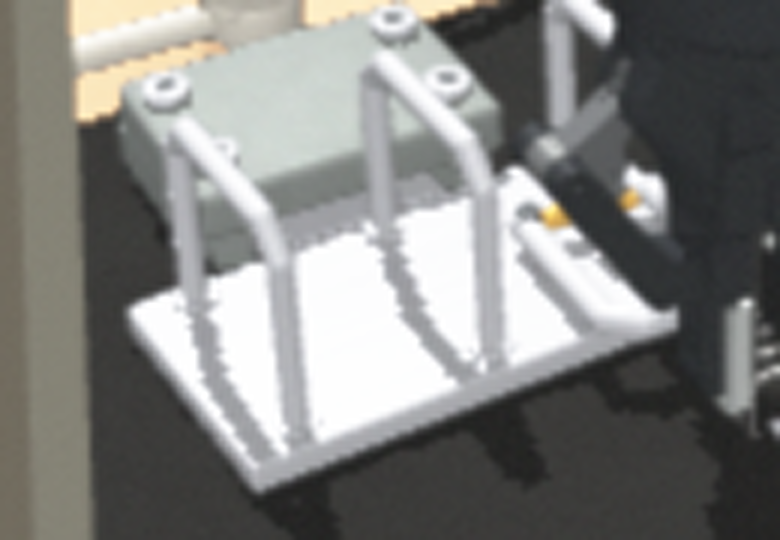

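Request:
{"api": "drive_tool", "payload": {
  "moves": [
    [1,[0,0.3,0],0],
    [1,[0,0.6,0],0],
    [1,[0,0.8,0],0],
    [1,[0,0.8,0],0]
  ]
}}

```text
clock: 23.25
eef_pos: [551.4, -269.5, 30.8]
tcp_rot: [3.141, -0.002, -3.141]
contact_force: [-4.3, -5.4, -2.1]
opening: 0.162
```

Run:
```python
from hk import *
G=frame('scene','s19.png')
i=G['img'];cv2.imwrite('pics/s19c.png',cv2.resize(i[215:305,190:320],None,fx=6,fy=6,interpolation=cv2.INTER_CUBIC)[:,:,::-1])
```

```text
(no output)
```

View pics/s19c.png

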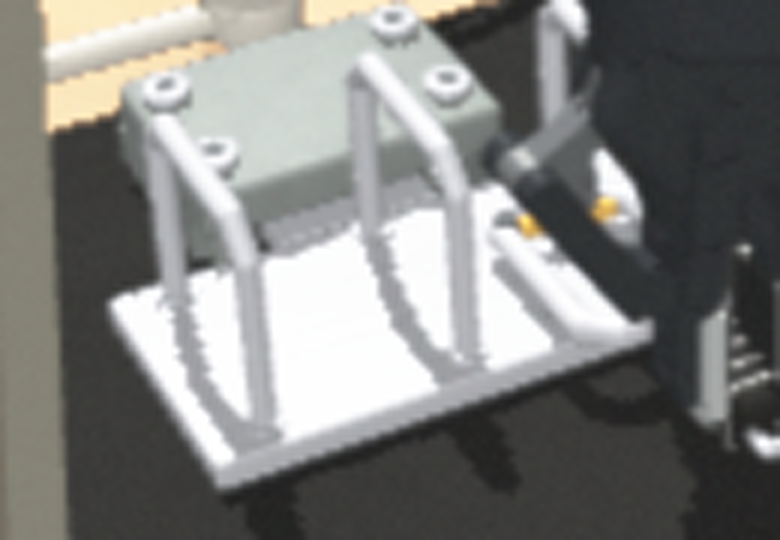

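Request:
{"api": "drive_tool", "payload": {
  "moves": [
    [1,[0,-0.4,0.1],0],
    [1,[0,-0.6,0.3],0],
    [1,[0,-0.6,0.3],0],
    [0.7,[0,-0.6,0.3],0],
    [0.7,[0,-0.6,0.3],0],
    [0.7,[0,-0.6,0.3],0],
    [0.7,[0,-0.6,-2],0],
    [0.7,[0,-0.6,-6],0],
    [0.7,[0,-0.6,-11],0],
    [0.7,[3,-0.6,-16],0],
    [0.7,[6,-0.6,-16],0],
    [0.7,[6,-0.6,-16],0]
  ]
}}

```text
clock: 24.8
eef_pos: [490.2, -275.7, 191.7]
tcp_rot: [3.141, -0.002, -3.141]
contact_force: [-0.3, 0.2, -2.5]
opening: 0.301
```

Run:
```python
from hk import *
F=frame('wrist','w20.png');G=frame('scene','s20.png')
cv2.imwrite('pics/s20c.png',cv2.resize(G['img'][210:340,190:350],None,fx=5,fy=4.6,interpolation=cv2.INTER_CUBIC)[:,:,::-1])
ks=list(PL)
for FF,c in((F,'wrist'),(G,'scene')):
  for t in PL: print(c,t,[(round(d['score'],2),np.round(d['at'],1).tolist()) for d in r.spot_point(t,c)], w2p(FF,tf([645,-224,0],[PL[t]])).round(0))
```

```text
wrist plate_grip [] [[383. 428.]]
wrist tongue_tip [] [[367. 458.]]
wrist eye0 [(0.77, [441.8, 359.2]), (0.77, [310.0, 355.4])] [[442. 354.]]
wrist eye1 [(0.77, [441.8, 359.2]), (0.77, [310.0, 355.4])] [[375. 354.]]
wrist eye2 [(0.77, [441.8, 359.2]), (0.77, [310.0, 355.4])] [[308. 355.]]
wrist plate [] [[371. 371.]]
scene plate_grip [(0.56, [258.1, 235.1]), (0.45, [296.9, 262.3])] [[258. 233.]]
scene tongue_tip [] [[237. 236.]]
scene eye0 [(0.76, [233.1, 279.9]), (0.7, [269.4, 268.5]), (0.62, [300.6, 261.3])] [[234. 281.]]
scene eye1 [(0.76, [233.1, 279.9]), (0.7, [269.4, 268.5]), (0.62, [300.6, 261.3])] [[268. 270.]]
scene eye2 [(0.76, [233.1, 279.9]), (0.7, [269.4, 268.5]), (0.62, [300.6, 261.3])] [[300. 258.]]
scene plate [(0.66, [262.4, 271.0])] [[261. 268.]]
```

View pics/w20.png

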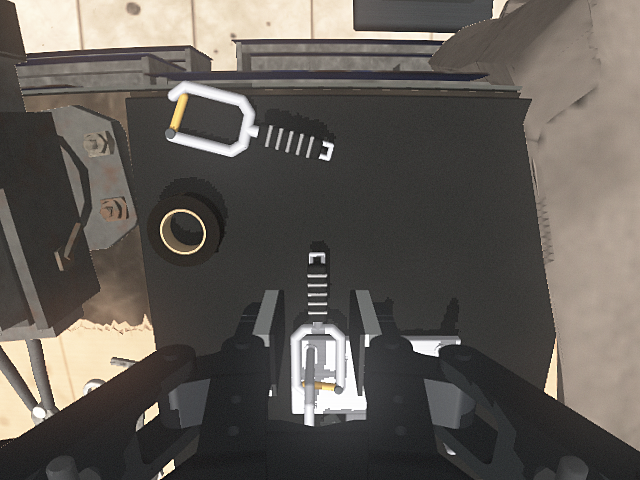

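View pics/s20c.png

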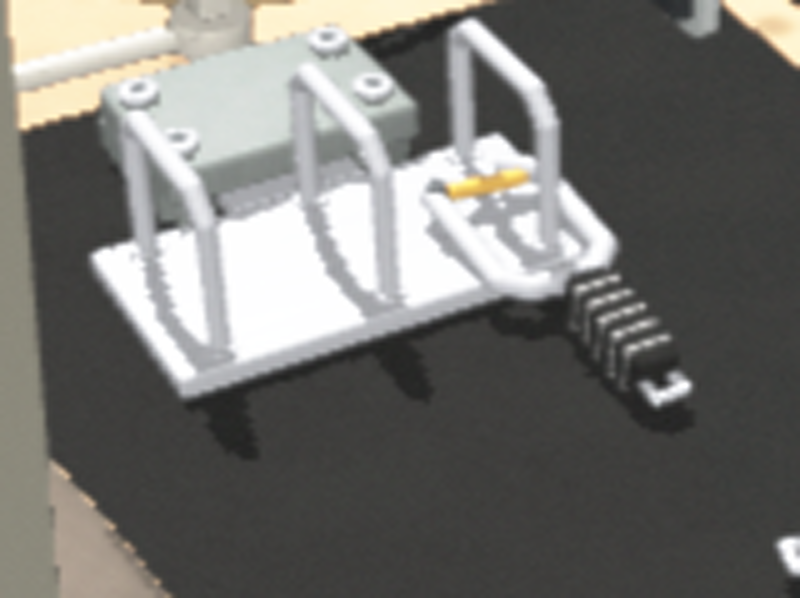

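Run:
```python
from hk import *
go([645,-224,150],np.pi)
```

```text
pos [ 491.8 -275.7  190.8] yaw -3.1405 clock 25.5 -> shift cm [-15.34   5.15   4.06] turn deg 0.06
```

Request:
{"api": "drive_tool", "payload": {
  "moves": [
    [0.6,[-4,1.3,0],0],
    [0.6,[-8,2.7,1],0],
    [0.6,[-12,4,2],0],
    [0.6,[-15.4,5.2,3],0],
    [0.6,[-15.4,5.2,4],0],
    [0.6,[-15.4,5.2,4],0],
    [0.6,[-15.4,5.2,4],0]
  ]
}}

```text
clock: 26.38
eef_pos: [644.8, -224.0, 150.9]
tcp_rot: [3.14, -0.002, -3.141]
contact_force: [1.0, 0.8, 0.3]
opening: 0.398
```

Run:
```python
from hk import *
go([645,-224,63],np.pi)
F=frame('wrist','w21.png')
for t in PL: print(t,[(round(d['score'],2),np.round(d['at'],1).tolist()) for d in r.spot_point(t,'wrist')], w2p(F,tf([645,-224,0],[PL[t]])).round(0))
```

```text
pos [ 644.8 -224.   150.9] yaw -3.1413 clock 26.38 -> shift cm [-0.04 -0.01  8.79] turn deg 0.02
plate_grip [(0.57, [319.7, 258.2])] [[318. 259.]]
tongue_tip [] [[317. 350.]]
eye0 [(0.93, [320.2, 188.4]), (0.73, [408.8, 193.8])] [[406. 188.]]
eye1 [(0.93, [320.2, 188.4]), (0.73, [408.8, 193.8])] [[317. 188.]]
eye2 [(0.93, [320.2, 188.4]), (0.73, [408.8, 193.8])] [[229. 189.]]
plate [(0.76, [319.3, 220.1])] [[317. 225.]]
```

View pics/w21.png

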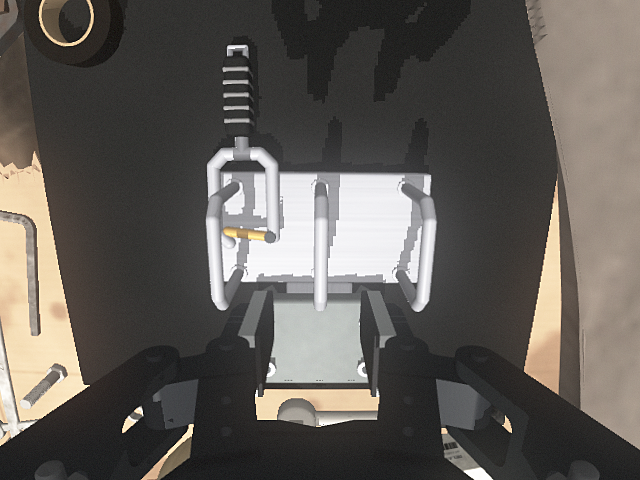

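Request:
{"api": "drive_tool", "payload": {
  "moves": [
    [0.6,[0,0.05,3],0],
    [0.6,[0,0.05,6],0],
    [0.6,[0,0.05,8.6],0],
    [0.6,[0,0.05,8.6],0],
    [1,[0,0.05,8.6],0],
    [1,[0,0.05,8.6],0],
    [1,[0,0.05,8.6],0],
    [1,[0,0.05,8.6],0]
  ],
  "grip_force": 60
}}

```text
clock: 27.72
eef_pos: [646.3, -223.2, 66.4]
tcp_rot: [3.141, 0.0, -3.141]
contact_force: [-0.1, 1.8, 6.2]
opening: 0.066
```

Request:
{"api": "drive_tool", "payload": {
  "moves": [
    [1,[-0.2,0,0],0],
    [1,[-0.4,0,0],0],
    [1,[-0.4,0,0],0],
    [1,[-0.4,0,0],0]
  ]
}}

```text
clock: 28.22
eef_pos: [646.4, -223.2, 66.4]
tcp_rot: [3.14, -0.007, -3.141]
contact_force: [-15.8, 0.3, 11.1]
opening: 0.063
```

Request:
{"api": "drive_tool", "payload": {
  "moves": [
    [1,[-0.1,0,0.1],0],
    [0.8,[-0.1,0,0.1],0],
    [0.6,[0,0,0.1],0],
    [0.6,[0,0,0],0],
    [0.6,[0,0,-4],0],
    [0.6,[2,0,-9],0],
    [0.6,[7,-1,-13],0],
    [0.6,[13,-2,-15],0],
    [0.6,[18,-3,-15],-5],
    [0.6,[22,-4,-15],-15],
    [0.6,[25,-5,-15],-24],
    [0.6,[25,-5,-15],-30]
  ]
}}

```text
clock: 29.72
eef_pos: [395.6, -274.1, 218.4]
tcp_rot: [3.137, -0.006, -2.614]
contact_force: [1.1, -0.1, 0.5]
opening: 0.398
```

Run:
```python
from hk import *
q=[430.9,-296.4,-1.854]
go([q[0]-8*np.cos(q[2]),q[1]-8*np.sin(q[2]),110],q[2]+np.pi);print(r.sense()['qpos'])
G=frame('scene','s22.png')
cv2.imwrite('pics/s22c.png',cv2.resize(G['img'][210:370,190:450],None,fx=3,fy=3,interpolation=cv2.INTER_CUBIC)[:,:,::-1])
F=frame('wrist','w22.png')
print([(round(d['score'],2),np.round(d['at'],1).tolist()) for d in r.spot_point('hook_a','wrist')],w2p(F,tf(q,[(0,0,0),(0,0,20)])))
```

```text
pos [ 395.6 -274.1  218.4] yaw -2.6145 clock 29.73 -> shift cm [-2.57 -3.21 10.8 ] turn deg 136.43
[-0.60660819  0.14615577  1.94120343 -0.0037857   1.06117715 -2.70263199]
[(0.86, [275.3, 226.9])] [[276.35699453 227.33826759]
 [274.23158503 232.93888215]]
```

View pics/s22c.png

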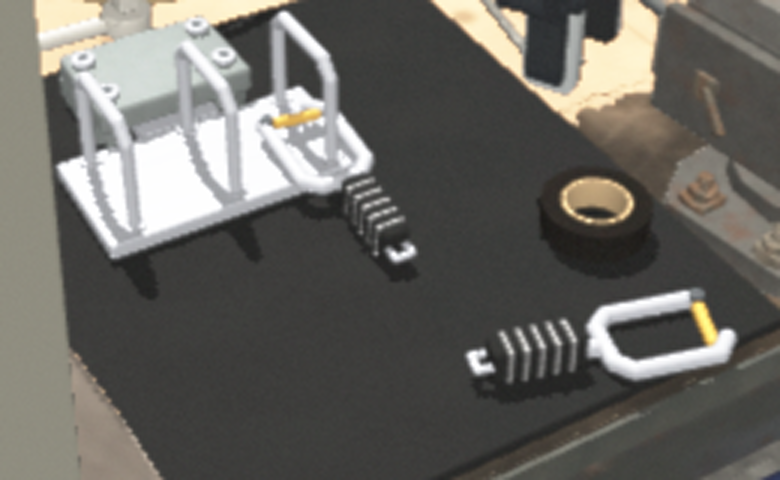

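View pics/w22.png

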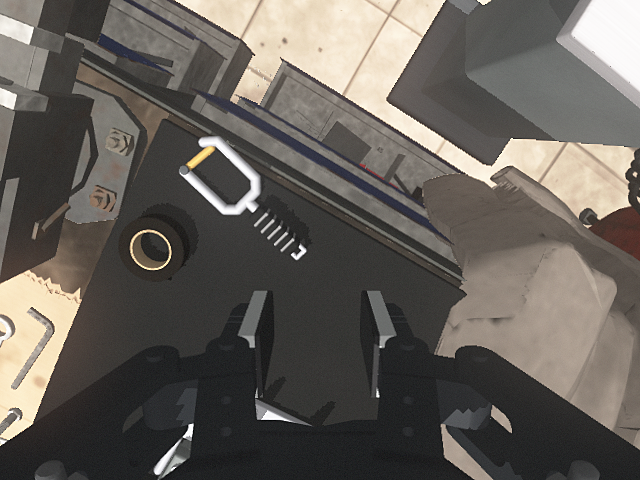

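Request:
{"api": "drive_tool", "payload": {
  "moves": [
    [0.6,[-0.5,-0.6,0],10],
    [0.6,[-1,-1.2,0],20],
    [0.6,[-1.5,-1.8,0],30],
    [0.6,[-2,-2.5,0],40],
    [0.6,[-2.6,-3.2,0],50],
    [0.6,[-2.6,-3.2,0],60],
    [0.6,[-2.6,-3.2,0],70],
    [0.6,[-2.6,-3.2,0],80],
    [0.6,[-2.6,-3.2,0],90],
    [0.6,[-2.6,-3.2,0],100],
    [0.6,[-2.6,-3.2,2],110],
    [0.6,[-2.6,-3.2,4],120]
  ]
}}

```text
clock: 31.38
eef_pos: [436.5, -288.5, 177.7]
tcp_rot: [-3.136, -0.001, 1.562]
contact_force: [-0.1, -0.2, 0.7]
opening: 0.401
```

Request:
{"api": "drive_tool", "payload": {
  "moves": [
    [0.6,[0,0,2],8],
    [0.6,[0,0,4],17],
    [0.6,[0,0,6],17],
    [0.6,[0,0,6],17]
  ]
}}

```text
clock: 31.88
eef_pos: [435.7, -287.7, 116.4]
tcp_rot: [-3.133, 0.0, 1.264]
contact_force: [0.2, 0.5, 0.2]
opening: 0.4
```

Run:
```python
from hk import *
q=[430.9,-296.4,-1.854]
go([q[0]-8*np.cos(q[2]),q[1]-8*np.sin(q[2]),12],q[2]+np.pi);print(r.sense()['qpos'])
F=frame('wrist','w23.png')
print(w2p(F,tf(q,HP+[(-25,0,20),(25,0,20)])).round(0).tolist())
```

```text
pos [ 435.7 -287.7  116.4] yaw 1.2639 clock 31.88 -> shift cm [-0.17 -0.12 10.44] turn deg -1.36
[-0.58458231  0.34415852  1.94599561 -0.00365106  0.85982197 -0.27532985]
[[314.0, 260.0], [343.0, 378.0], [316.0, 309.0], [309.0, 382.0], [313.0, 221.0], [316.0, 298.0]]
```

View pics/w23.png

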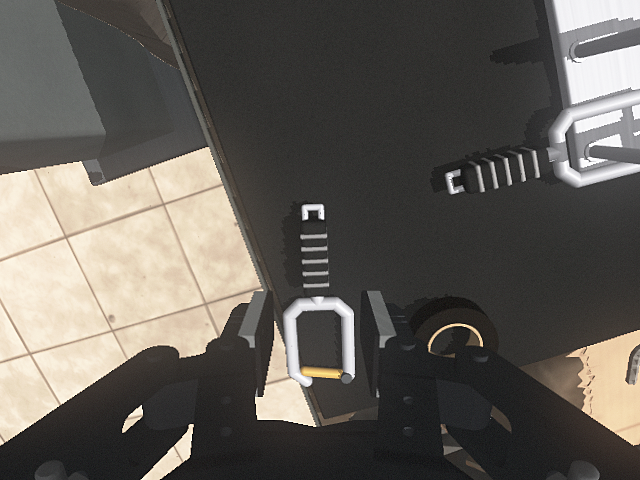

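Request:
{"api": "drive_tool", "payload": {
  "moves": [
    [0.6,[-0.1,-0.1,4],-1.4],
    [0.6,[-0.2,-0.1,8],-1.4],
    [0.6,[-0.2,-0.1,10.3],-1.4],
    [0.6,[-0.2,-0.1,10.3],-1.4],
    [1,[-0.2,-0.1,10.3],-1.4],
    [1,[-0.2,-0.1,10.3],-1.4],
    [1,[-0.2,-0.1,10.3],-1.4],
    [1,[-0.2,-0.1,10.3],-1.4]
  ],
  "grip_force": 80
}}

```text
clock: 32.92
eef_pos: [434.9, -290.1, 16.0]
tcp_rot: [-3.137, 0.001, 1.289]
contact_force: [-2.6, 1.3, 7.5]
opening: 0.164
```

Run:
```python
from hk import *
go([460,-150,70],np.pi);
F=frame('wrist','w24.png')
```

```text
pos [ 434.9 -290.1   16. ] yaw 1.2885 clock 32.92 -> shift cm [14.15 -1.52 -5.41] turn deg -106.17
```

View pics/w24.png

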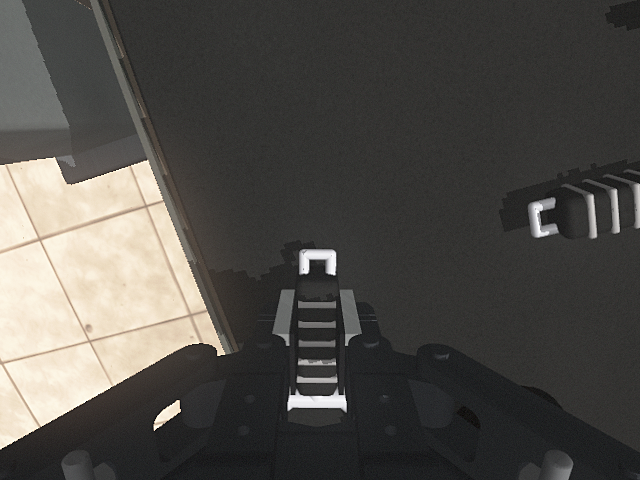

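Request:
{"api": "drive_tool", "payload": {
  "moves": [
    [1,[0,0,-1],0],
    [1,[0,0,-3],0],
    [1,[0,0,-5.5],0],
    [1,[1,-0.2,-6.5],-5],
    [1,[2.5,-0.5,-6.5],-13],
    [1,[4,-0.9,-6.5],-22],
    [1,[5.5,-1.2,-6.5],-31],
    [1,[7,-1.6,-6.5],-40],
    [1,[8.8,-2,-6.5],-50],
    [1,[8.8,-2,-6.5],-60],
    [1,[8.8,-2,-6.5],-60]
  ]
}}

```text
clock: 34.35
eef_pos: [440.9, -200.0, 81.8]
tcp_rot: [-3.138, -0.002, 2.335]
contact_force: [0.3, 0.3, -1.1]
opening: 0.161
```

Run:
```python
from hk import *
go([480,-156.5,80],3.0546);print(r.sense()['opening'])
F=frame('wrist','w25.png');G=frame('scene','s25.png')
```

```text
pos [ 440.9 -200.    81.8] yaw 2.335 clock 34.35 -> shift cm [0.44 5.83 0.16] turn deg -41.23
0.1606233336091147
```

View pics/s25.png

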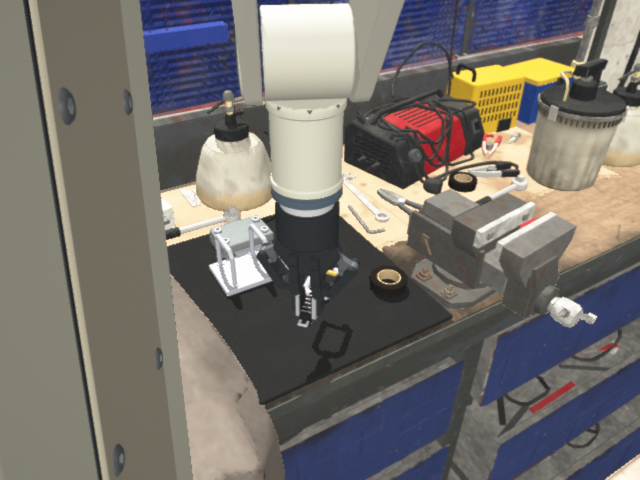

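View pics/w25.png

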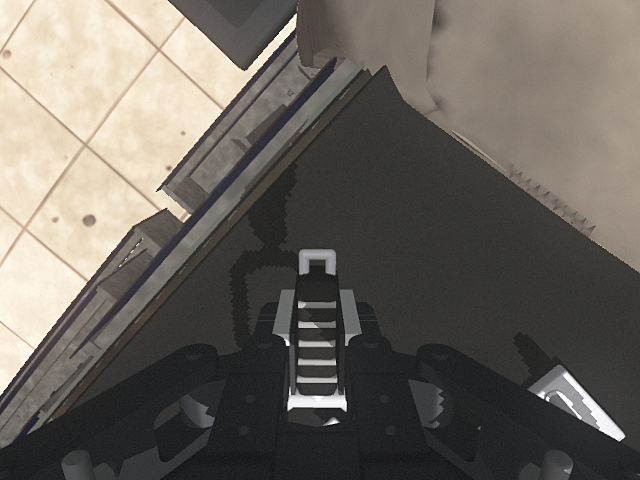

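Request:
{"api": "drive_tool", "payload": {
  "moves": [
    [1,[0,1,0],-8],
    [1,[0.1,2,0],-17],
    [1,[0.2,3.3,0],-26],
    [1,[0.4,4.6,0],-35],
    [1,[0.4,5.8,0],-41.2],
    [1,[0.4,5.8,0],-41.2],
    [1,[0.4,5.8,0],-41.2]
  ]
}}

```text
clock: 35.33
eef_pos: [479.7, -157.7, 81.3]
tcp_rot: [-3.141, -0.005, 3.047]
contact_force: [-0.2, -0.7, -1.2]
opening: 0.16
```

Run:
```python
from hk import *
go([489,-156,31],3.0546);print(r.sense()['opening'])
F=frame('wrist','w26.png');G=frame('scene','s26.png')
cv2.imwrite('pics/s26c.png',cv2.resize(G['img'][200:400,160:400],None,fx=3.3,fy=3,interpolation=cv2.INTER_CUBIC)[:,:,::-1])
```

```text
pos [ 479.7 -157.7   81.3] yaw 3.0468 clock 35.33 -> shift cm [-0.94  0.26  5.03] turn deg -0.45
0.16025259628414718
```

View pics/s26c.png

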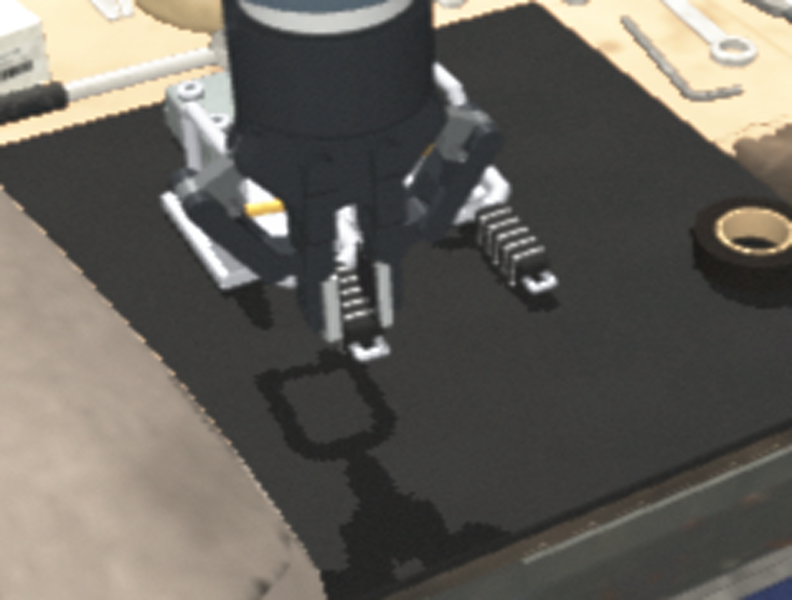

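View pics/w26.png

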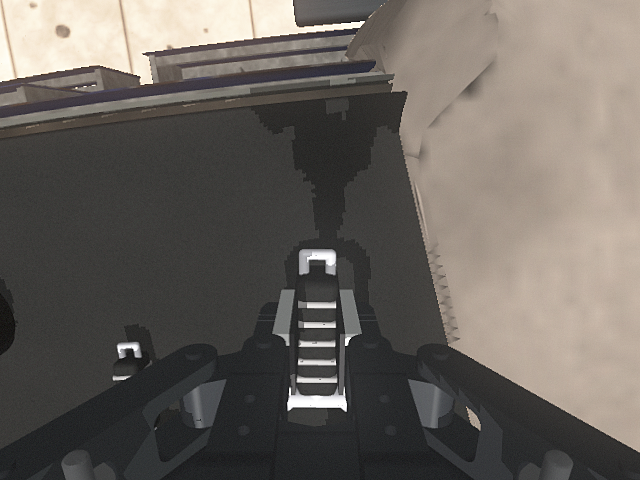

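Request:
{"api": "drive_tool", "payload": {
  "moves": [
    [1,[0,0.2,2],-0.4],
    [1,[-0.3,0.2,4],-0.4],
    [1,[-0.5,0.2,5],-0.4],
    [1,[-0.5,0.2,5],-0.4]
  ]
}}

```text
clock: 35.92
eef_pos: [484.2, -156.3, 30.9]
tcp_rot: [-3.141, -0.006, 3.054]
contact_force: [0.9, -0.6, -2.1]
opening: 0.156
```

Run:
```python
from hk import *
s=r.sense();y=s['tcp_rot'][2];th=y-np.pi if y>0 else y+np.pi
o=s['eef_pos'][:2]+7.5*np.array([np.cos(th),np.sin(th)])
d=np.array([615,-163.3])-o;c,sn=np.cos(th),np.sin(th)
print('hook yaw',th,'leg in hook',c*d[0]+sn*d[1],-sn*d[0]+c*d[1],s['contact_force'],s['opening'],s['eef_pos'])
G=frame('scene','s27.png')
cv2.imwrite('pics/s27c.png',cv2.resize(G['img'][210:310,190:320],None,fx=6,fy=6,interpolation=cv2.INTER_CUBIC)[:,:,::-1])
```

```text
hook yaw -0.08765400810803081 leg in hook 123.43255241508498 4.4620623309806025 [ 0.88410119 -0.60439789 -2.05773042] 0.1564530213098805 [ 484.17950076 -156.28285956   30.87797027]
```

View pics/s27c.png

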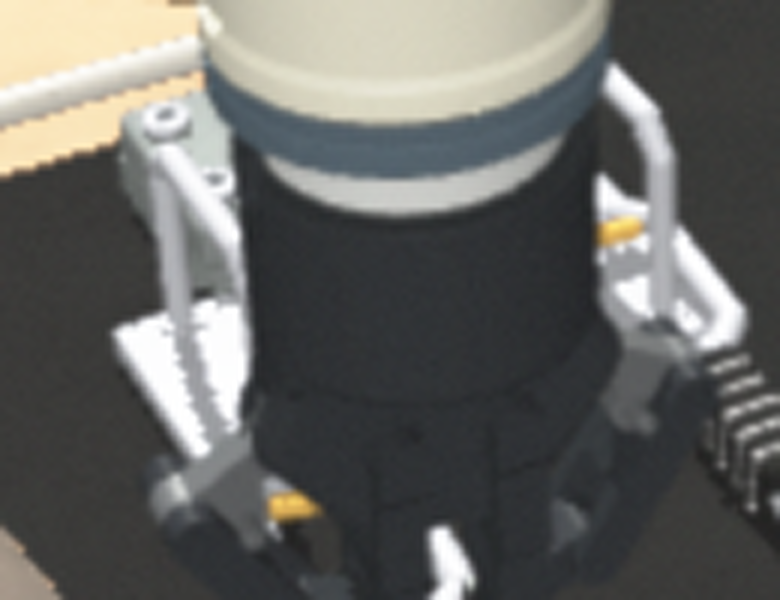

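Request:
{"api": "drive_tool", "payload": {
  "moves": [
    [1,[-0.9,0,0],0],
    [1,[-1.8,0,0],0],
    [1,[-2.5,0,0],0],
    [1,[-2.5,0,0],0]
  ]
}}

```text
clock: 36.48
eef_pos: [509.4, -158.4, 31.1]
tcp_rot: [-3.141, -0.006, 3.054]
contact_force: [-0.4, -0.2, -1.8]
opening: 0.16
```

Request:
{"api": "drive_tool", "payload": {
  "moves": [
    [1,[-0.5,0,0],0],
    [1,[-1,0,0],0],
    [1,[-1.5,0,0],0],
    [1,[-1.5,0,0],0]
  ]
}}

```text
clock: 36.98
eef_pos: [522.8, -158.9, 30.3]
tcp_rot: [3.141, -0.009, 3.055]
contact_force: [-3.2, 4.7, -2.2]
opening: 0.165
```

Run:
```python
from hk import *
G=frame('scene','s28.png')
cv2.imwrite('pics/s28c.png',cv2.resize(G['img'][210:310,190:320],None,fx=6,fy=6,interpolation=cv2.INTER_CUBIC)[:,:,::-1])
```

```text
(no output)
```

View pics/s28c.png

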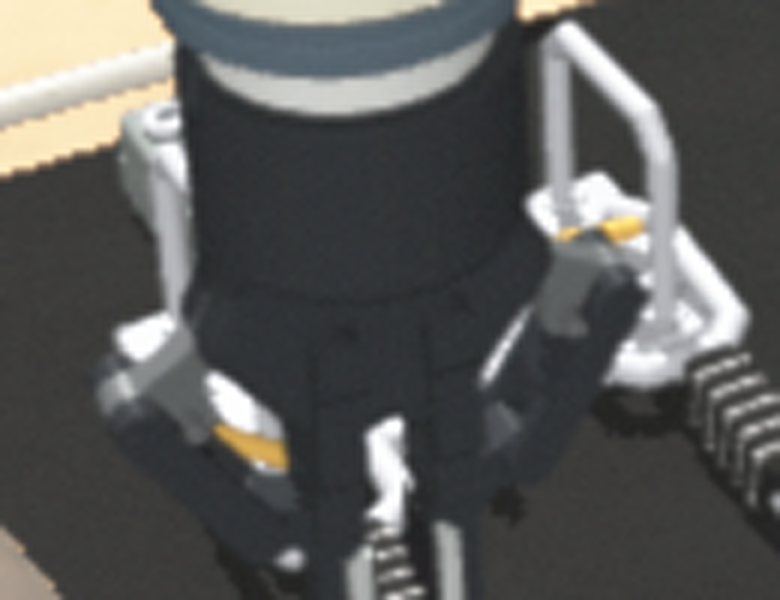

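Request:
{"api": "drive_tool", "payload": {
  "moves": [
    [1,[-0.4,0,0],0],
    [1,[-0.8,0,0],0],
    [1,[-1,0,0],0],
    [1,[-1,0,0],0]
  ]
}}

```text
clock: 37.52
eef_pos: [531.7, -159.0, 29.7]
tcp_rot: [3.14, -0.012, 3.055]
contact_force: [-3.8, 3.7, -1.4]
opening: 0.16
```

Request:
{"api": "drive_tool", "payload": {
  "moves": [
    [1,[-0.4,0,0],0],
    [1,[-0.8,0,0],0],
    [1,[-1,0,0],0],
    [1,[-1,0,0],0]
  ]
}}

```text
clock: 38.02
eef_pos: [542.5, -159.9, 29.8]
tcp_rot: [3.14, -0.01, 3.055]
contact_force: [-0.3, 3.6, -2.1]
opening: 0.16
```

Run:
```python
from hk import *
G=frame('scene','s29.png')
cv2.imwrite('pics/s29c.png',cv2.resize(G['img'][210:310,190:320],None,fx=6,fy=6,interpolation=cv2.INTER_CUBIC)[:,:,::-1])
```

```text
(no output)
```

View pics/s29c.png

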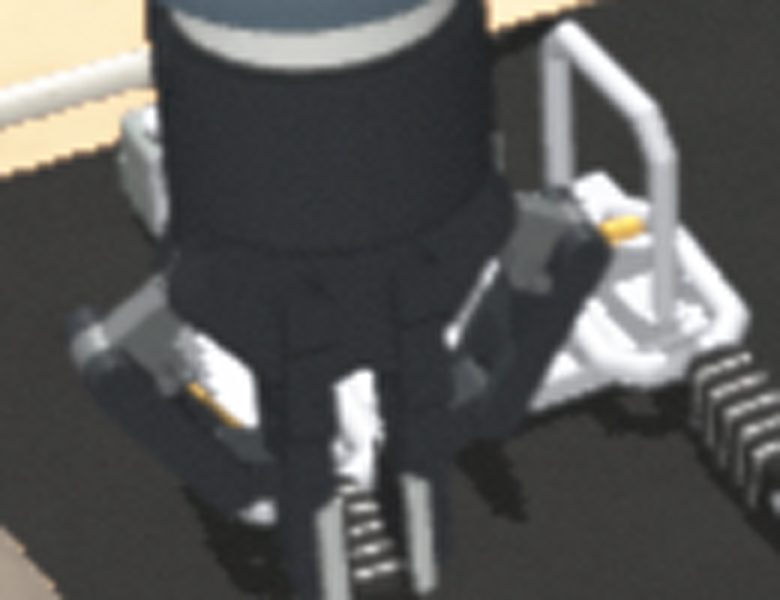

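Request:
{"api": "drive_tool", "payload": {
  "moves": [
    [1,[-0.4,0,-0.05],0],
    [1,[-0.8,0,-0.05],0],
    [1,[-1.1,0,-0.05],0],
    [1,[-1.1,0,-0.05],0]
  ]
}}

```text
clock: 38.58
eef_pos: [554.0, -161.1, 30.3]
tcp_rot: [3.141, -0.009, 3.055]
contact_force: [0.3, -0.4, -1.3]
opening: 0.16
```

Run:
```python
from hk import *
G=frame('scene','s30.png')
cv2.imwrite('pics/s30c.png',cv2.resize(G['img'][210:310,190:320],None,fx=6,fy=6,interpolation=cv2.INTER_CUBIC)[:,:,::-1])
```

```text
(no output)
```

View pics/s30c.png

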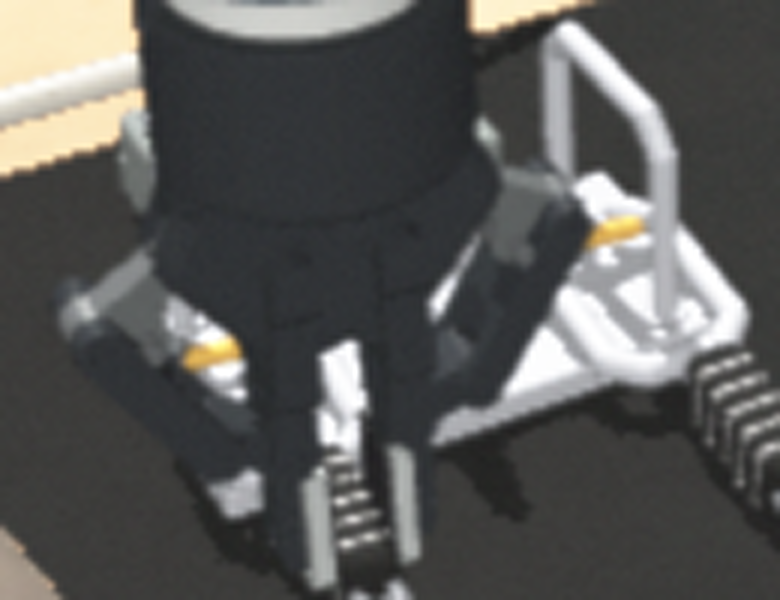

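Request:
{"api": "drive_tool", "payload": {
  "moves": [
    [1,[0,0,0.15],0],
    [1,[0,0,0.3],0],
    [1,[0,0,0.3],0],
    [0.7,[0,0,0.3],0],
    [0.7,[0,0,0.3],0],
    [0.7,[0,0,0.3],0],
    [0.7,[0,0,-2],0],
    [0.7,[0,0,-6],0],
    [0.7,[0,0,-11],0],
    [0.7,[3,0,-16],0],
    [0.7,[6,0,-16],0],
    [0.7,[6,0,-16],0]
  ]
}}

```text
clock: 40.12
eef_pos: [493.9, -156.0, 191.5]
tcp_rot: [3.14, -0.01, 3.055]
contact_force: [0.5, -0.1, 0.1]
opening: 0.302
```

Run:
```python
from hk import *
go([645,-224,150],np.pi)
F=frame('wrist','w31.png');G=frame('scene','s31.png')
cv2.imwrite('pics/s31c.png',cv2.resize(G['img'][210:340,190:350],None,fx=5,fy=4.6,interpolation=cv2.INTER_CUBIC)[:,:,::-1])
for t in PL: print(t,[(round(d['score'],2),np.round(d['at'],1).tolist()) for d in r.spot_point(t,'scene')], w2p(G,tf([645,-224,0],[PL[t]])).round(0))
```

```text
pos [ 493.9 -156.   191.5] yaw 3.0548 clock 40.12 -> shift cm [-15.69  -5.47   3.99] turn deg -4.97
plate_grip [(0.57, [258.8, 234.4])] [[258. 233.]]
tongue_tip [] [[237. 236.]]
eye0 [(0.93, [236.0, 275.8]), (0.93, [272.4, 271.4]), (0.57, [298.3, 258.1])] [[234. 281.]]
eye1 [(0.93, [236.0, 275.8]), (0.93, [272.4, 271.4]), (0.57, [298.3, 258.1])] [[268. 270.]]
eye2 [(0.93, [236.0, 275.8]), (0.93, [272.4, 271.4]), (0.57, [298.3, 258.1])] [[300. 258.]]
plate [(0.61, [263.4, 268.1])] [[261. 268.]]
```

View pics/s31c.png

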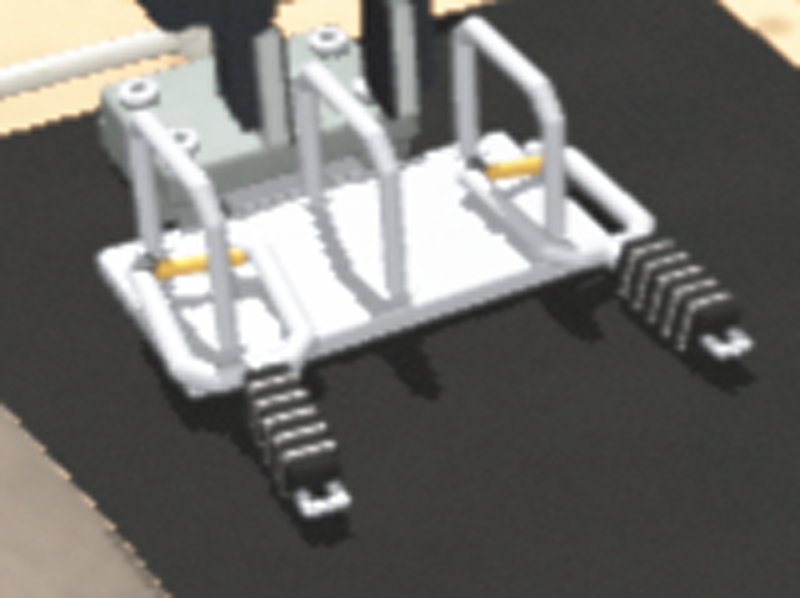

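Request:
{"api": "drive_tool", "payload": {
  "moves": [
    [0.6,[-4,-1.5,0],-1],
    [0.6,[-8,-3,1],-3],
    [0.6,[-12,-4.3,2],-5],
    [0.6,[-15.7,-5.5,3],-5],
    [0.6,[-15.7,-5.5,4],-5],
    [0.6,[-15.7,-5.5,4],-5],
    [0.6,[-15.7,-5.5,4],-5]
  ]
}}

```text
clock: 41.4
eef_pos: [646.2, -224.0, 148.9]
tcp_rot: [3.139, -0.011, -3.141]
contact_force: [-0.3, -0.4, -0.4]
opening: 0.402
```

Run:
```python
from hk import *
go([645,-224,64],np.pi)
F=frame('wrist','w32.png')
for t in PL: print(t,[(round(d['score'],2),np.round(d['at'],1).tolist()) for d in r.spot_point(t,'wrist')], w2p(F,tf([645,-224,0],[PL[t]])).round(0))
```

```text
pos [ 646.2 -224.   148.9] yaw -3.1405 clock 41.4 -> shift cm [ 0.03 -0.02  8.49] turn deg 0.06
plate_grip [(0.61, [316.5, 255.7])] [[318. 259.]]
tongue_tip [(0.27, [207.0, 112.1])] [[317. 351.]]
eye0 [(0.76, [406.2, 188.8]), (0.65, [225.0, 191.4]), (0.64, [315.6, 191.3])] [[406. 188.]]
eye1 [(0.76, [406.2, 188.8]), (0.65, [225.0, 191.4]), (0.64, [315.6, 191.3])] [[317. 188.]]
eye2 [(0.76, [406.2, 188.8]), (0.65, [225.0, 191.4]), (0.64, [315.6, 191.3])] [[228. 188.]]
plate [(0.8, [316.8, 226.2])] [[317. 225.]]
```

View pics/w32.png

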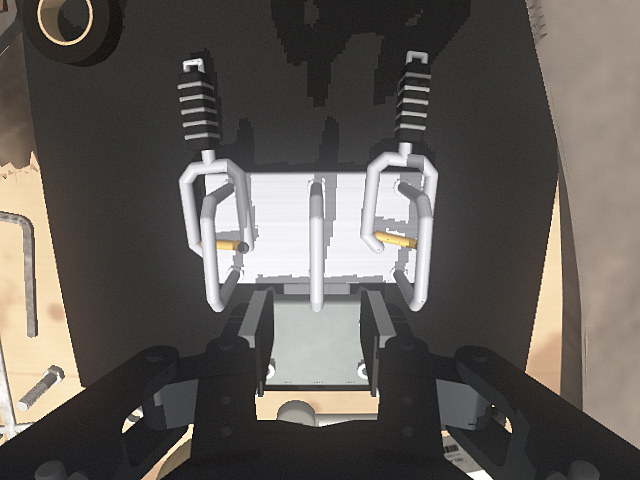

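Request:
{"api": "drive_tool", "payload": {
  "moves": [
    [0.6,[0,0,3],0],
    [0.6,[0,0,6],0],
    [0.6,[0,0,8.3],0],
    [0.6,[0,0,8.3],0],
    [1,[0,0,8.3],0],
    [1,[0,0,8.3],0],
    [1,[0,0,8.3],0],
    [1,[0,0,8.3],0]
  ],
  "grip_force": 60
}}

```text
clock: 42.75
eef_pos: [647.0, -224.4, 67.6]
tcp_rot: [3.14, -0.008, -3.141]
contact_force: [-0.2, 1.6, 7.1]
opening: 0.066
```

Request:
{"api": "drive_tool", "payload": {
  "moves": [
    [1,[-0.2,0,0],0],
    [1,[-0.4,0,0],0],
    [1,[-0.4,0,0],0],
    [1,[-0.4,0,0],0]
  ]
}}

```text
clock: 43.25
eef_pos: [647.1, -224.3, 67.6]
tcp_rot: [3.139, -0.015, -3.14]
contact_force: [-14.0, -0.0, 11.6]
opening: 0.066
```

Request:
{"api": "drive_tool", "payload": {
  "moves": [
    [1,[-0.1,0,0.05],0],
    [0.8,[-0.1,0,0.05],0],
    [0.6,[0,0,0.05],0],
    [0.6,[0,0,0],0],
    [0.6,[0,0,-4],0],
    [0.6,[0,0,-9],0],
    [0.6,[3,0,-14],0],
    [0.6,[8,0,-18],0],
    [0.6,[12,0,-20],0],
    [0.6,[15,0,-22],0],
    [0.6,[15,0,-22],0],
    [0.6,[15,0,-22],0]
  ]
}}

```text
clock: 44.75
eef_pos: [501.1, -225.0, 289.7]
tcp_rot: [3.139, -0.015, -3.14]
contact_force: [0.1, -0.5, -0.3]
opening: 0.4
```

Run:
```python
from hk import *
F=frame('wrist','w33.png');G=frame('scene','s33.png')
cv2.imwrite('pics/s33c.png',cv2.resize(G['img'][210:340,190:350],None,fx=5,fy=4.6,interpolation=cv2.INTER_CUBIC)[:,:,::-1])
for t in PL: print(t,[(round(d['score'],2),np.round(d['at'],1).tolist()) for d in r.spot_point(t,'wrist')], w2p(F,tf([645,-224,0],[PL[t]])).round(0))
print([(round(d['score'],2),np.round(d['at']).tolist()) for d in r.spot_point('hook_a','wrist')],r.sense()['clock'])
```

```text
plate_grip [(0.66, [317.1, 350.2])] [[318. 353.]]
tongue_tip [(0.54, [306.1, 276.2])] [[317. 394.]]
eye0 [(0.82, [262.5, 302.0]), (0.68, [370.6, 305.9]), (0.67, [316.5, 298.1])] [[371. 301.]]
eye1 [(0.82, [262.5, 302.0]), (0.68, [370.6, 305.9]), (0.67, [316.5, 298.1])] [[317. 301.]]
eye2 [(0.82, [262.5, 302.0]), (0.68, [370.6, 305.9]), (0.67, [316.5, 298.1])] [[264. 301.]]
plate [(0.7, [320.0, 317.3])] [[317. 318.]]
[(0.92, [370.0, 249.0]), (0.91, [248.0, 257.0])] 45.2
```

View pics/w33.png

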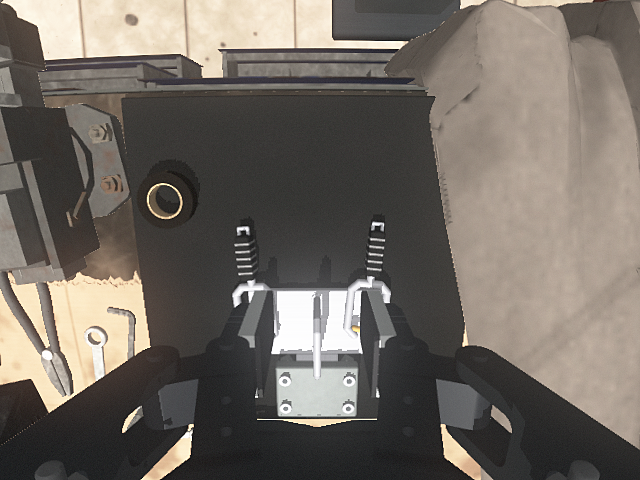

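View pics/s33c.png

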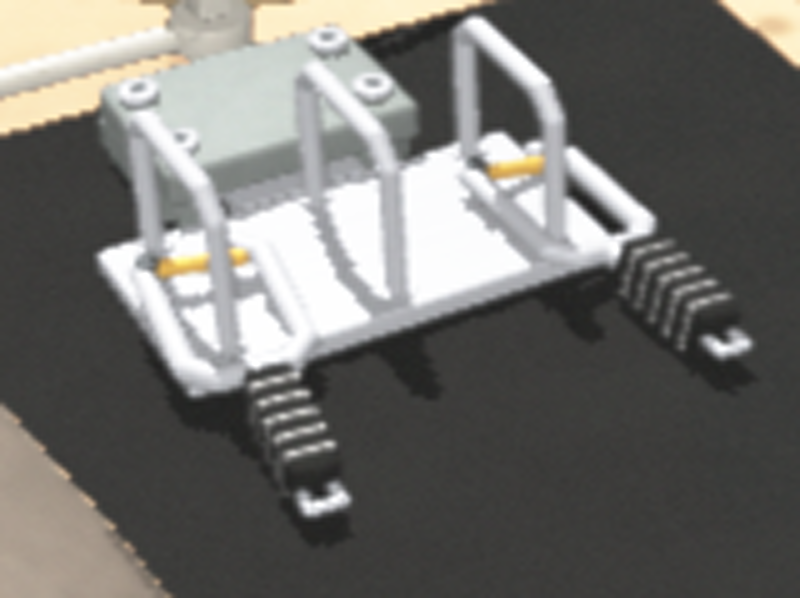

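Run:
```python
import cv2,numpy as np
from h import *
def ld(n): return cv2.cvtColor(cv2.imread('pics/'+n),cv2.COLOR_BGR2GRAY)
a,b,c=ld('s7.png'),ld('s33.png'),ld('s22.png')
G=frame('scene')
for n,(x,y,w,h) in {'eye1frontbase':(258,255,22,30),'eye1top':(250,220,30,25),'block':(208,212,20,50),'edge12':(272,262,18,18)}.items():
    t=cv2.resize(a[y:y+h,x:x+w],None,fx=8,fy=8,interpolation=cv2.INTER_CUBIC)
    for m,im in(('s22',c),('s33',b)):
        s=cv2.resize(im[y-6:y+h+6,x-6:x+w+6],None,fx=8,fy=8,interpolation=cv2.INTER_CUBIC)
        R_=cv2.matchTemplate(s,t,cv2.TM_CCOEFF_NORMED);_,v,_,p=cv2.minMaxLoc(R_);print(n,m,round(v,2),(np.array(p)/8-6))
for d in [(0,0,0),(-1,0,0),(0,-1,0),(0,0,.02)]:
    print(d,(w2p(G,tf(np.add([645,-224,0],d),[(-30,0,40),(2,0,73)]))-w2p(G,tf([645,-224,0],[(-30,0,40),(2,0,73)]))).round(2).tolist())
```

```text
eye1frontbase s22 0.9 [-0.25  0.  ]
eye1frontbase s33 0.92 [0.25 0.  ]
eye1top s22 0.76 [0.25  0.125]
eye1top s33 0.77 [ 0.5   -0.125]
block s22 0.92 [0. 0.]
block s33 0.92 [0.375 0.   ]
edge12 s22 0.88 [-6.   2.5]
edge12 s33 0.89 [-6.     2.375]
(0, 0, 0) [[0.0, 0.0], [0.0, 0.0]]
(-1, 0, 0) [[0.27, 0.33], [0.26, 0.3]]
(0, -1, 0) [[0.56, -0.19], [0.56, -0.17]]
(0, 0, 0.02) [[0.33, -0.11], [-0.02, 0.01]]
```

Against the picture taken when the plate was first seated, it has moved less than about 0.5 mm, so it is still home. Handing in.

Run:
```python
from rig import r
print(r.sign_off())
```

```text
the job is handed in; nothing more can be done
None
```

The plate's tongue is fully in the slot against the stop, both snap hooks on the bench are snapped onto front legs, and I handed the job in at about 46 s of the 210 s.

- **Plate:** It went home first, stopping at 13.5 N. I pressed it again after each hook, and it did not move at 14–16 N.
- **Hooks:** Only two were there. The one that lay at the right is on eye2 and the one that lay at the front is on eye0. In the last scene picture both legs are inside the loops and both gates are shut.
- **Last plate check:** By image matching, the plate is within about 0.5 mm of where it was first seated. The block, which cannot move, showed a shift just as large, so that is the limit of this check. The networks' plate points agree with that pose to within a few pixels.
- **Tape roll:** I did not touch it, and it looks unmoved.

**Disagreements and slips:**
- Snapping the first hook turned the plate about 5° within the slot's play, so it was briefly not squarely home. I drew it straight with the hook, then pressed it home again before fitting the second.
- The first hook later lay about 1 to 2 cm further to the side than I had left it, but it was still snapped on.
- In the final wrist picture the network also reported a tongue tip at a wrong place. The tongue is hidden in the slot, so I ignored that.

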